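# Punch the bracket blanks and stack them on the rod stand

## Task

Use the spring-loaded centre punch on the drill spot of every bracket blank on the bench, pressing straight down until the spring snaps and the plug is driven fully in, all of them before any blank goes onto the stand. Stand the fallen rod stand upright, slide all the punched blanks over its pin, marked face up, flat on the shoulder and on one another, and leave the punch back in its holder. Leave the bottle, the beaker and the tray alone.

Things in the scene. Friction and masses are not known exactly. Their poses are not given: they have to be found in the camera images.
- blank1: bracket blank: flat aluminium plate 90 (x) x 44 (y) x 10 mm lying flat, about 90 g. Origin at the centre of its underside, z up out of the marked face. A 17 mm through hole in its centre takes the stand's pin; a 12 mm hole 31 mm towards +x holds the dark drill-spot plug. Blanks are alike; three or four are present
- spot1 (a point): the drill spot of blank1: centre of its 12 mm hole, level with the upper face (10 mm above the underside)
- mark1 (a joint): how deep the plug of blank1 is driven (m): 0 untouched (plug top 2 mm below the upper face), 0.003 fully driven (5 mm below). It yields only above about 15 N, more than the punch passes on before it has snapped, and stays where driven
- blank2: a bracket blank like blank1
- spot2 (a point): the drill spot of blank2: centre of its 12 mm hole, level with the upper face (10 mm above the underside)
- mark2 (a joint): how deep the plug of blank2 is driven (m): 0 untouched (plug top 2 mm below the upper face), 0.003 fully driven (5 mm below). It yields only above about 15 N, more than the punch passes on before it has snapped, and stays where driven
- blank3: a bracket blank like blank1
- spot3 (a point): the drill spot of blank3: centre of its 12 mm hole, level with the upper face (10 mm above the underside)
- mark3 (a joint): how deep the plug of blank3 is driven (m): 0 untouched (plug top 2 mm below the upper face), 0.003 fully driven (5 mm below). It yields only above about 15 N, more than the punch passes on before it has snapped, and stays where driven
- blank4: a bracket blank like blank1
- spot4 (a point): the drill spot of blank4: centre of its 12 mm hole, level with the upper face (10 mm above the underside)
- mark4 (a joint): how deep the plug of blank4 is driven (m): 0 untouched (plug top 2 mm below the upper face), 0.003 fully driven (5 mm below). It yields only above about 15 N, more than the punch passes on before it has snapped, and stays where driven
- punch: spring-loaded centre punch, 140 mm tall, 0.2 kg, upright in its holder. Origin at its point, z up. From the point up: nose 7 mm diameter to 22 mm (4 mm blunt point), barrel 16 mm diameter to 72, collar 30 mm diameter 72 to 78, grip 14 mm diameter 78 to 128, black cap 20 mm diameter to 140. Take it by the grip; fingertips resting on the collar carry the pressing force
- nose (a joint): how far the punch's nose is pressed into the barrel (m), 0 out, 0.009 at its stop. Resistance rises from 4 N to 12 N over 5 mm, then the spring snaps and gives way, down to 4 N at the stop; a further push of 15 to 20 N there drives the plug 3 mm. Springs out again when lifted
- holder: the punch's holder: fixed grey block 70 x 70 mm, 80 mm high, origin at the centre of its underside on the bench, with a 20 mm upright hole right through its middle. The punch's collar rests on its top, so a stored punch has its origin 8 mm above the bench
- stand: steel rod stand, 0.7 kg, at first lying down. Origin at the centre of its foot's underside, z along the rod to the top. Foot 80 x 80 x 14 mm (sides along x and y), column 26 mm diameter from 14 to 112 mm, then a pin 14 mm diameter from 112 to 162 mm, the last 5 mm tapered to 8 mm. Centre of mass 37 mm up: tilted under 45 degrees from upright it settles upright by itself
- shoulder (a point): on the stand's axis where column meets pin, 112 mm from the foot's underside, axes as the stand's; the lowest blank rests here. When the stand lies, it rests on an edge of the foot (its +x side down) and on the pin's tip, the rod sloping 13 degrees down to the tip
- reagent: bystander: amber reagent bottle with blue cap, 70 mm diameter, 150 mm tall, origin under its centre
- beaker: bystander: glass beaker, 68 mm diameter, 85 mm tall, origin under its centre
- tray: bystander: white open tray 140 x 90 x 40 mm, origin under its centre
There are look-alikes about, which are no part of the job. Leave any brown or purple look-alike of the blank2 alone. What is shaped like the blank4 but brown or turquoise is not meant.

How it is judged:
By the outcome, as a careful person would: the job done as asked, in the order asked, and still so for the second after the job is handed in, with the robot touching nothing.
Of blank1, blank2, blank3, blank4 only 3 to 4 are there at a start; the rules pass over those that are not, and their reading is None.
At some moment in a run one of blank1, blank2, blank3, blank4 may be knocked a few centimetres aside while the robot is not near it.
It also fails if it takes over 208 s, if anything falls off the work surface, if the arm or the gripper's body presses on something with over 40 N, if the wrist force passes 120 N, or if a joint passes its speed limit or range.

## Robot

A 6-joint arm with a two-finger parallel gripper is mounted at the origin on the work surface. World frame = base frame: x ahead of the robot, y to its left, z up, the work surface at z = 0. Lengths are in m, angles in degrees, forces in N, time in s.
With the tool pointing down it reaches from about 0.3 to 0.85 m from the base axis. Payload 4.2 kg.
Tool frame: the origin (TCP) lies on the centre line of the jaws, within the pads' length; the fingertips stand 25 mm ahead of it and the grasp point (between the pads) lies 6 mm ahead of it (tcp_to_tips is the distance from the TCP to the fingertips, in m); z points along the fingers, y is the line along which they close (so a half turn about z gives the same grasp; the last joint's range is limited). The gripper opens to 91 mm and grips with 3 to 60 N. Pads are 32 mm wide; open, the fingers measure 118 mm over their backs; the gripper's body (76 mm by 178 mm) begins 60 mm behind the grasp point.
Start: joints at [66.52, 18.312, 89.639, -0, 72.044, -1.146], TCP at [0.219, 0.532, 0.239] pointing down, gripper open.
Joint ranges: [-177.97, 177.97], [-48.28, 115.42], [12.27, 149.76], [-77.06, 257.06], [2.81, 150.46], [-146.56, 146.56]. Speed limits (degrees/s): [147.25, 147.25, 180, 180, 180, 180].

## Interface

Orientations are given as [roll, pitch, yaw] about the fixed x, y, z axes, in that order (R = Rz(yaw) Ry(pitch) Rx(roll)).
In Python, from cell import * gives the robot as it stands. The module is installed in compiled form; this text tells all that it offers.
- The arm moves only by the tool play_rows, never from a script. Its argument "rows" is a list of rows, each a list of 4 numbers: the shift along the world's x, y, z as a fraction of full scale, then the turn about the world's z as a fraction of full scale. A call has 1 to 20 rows; each row is the pose to reach, as a shift and turn from the pose commanded when the call began; what a row does not reach only later rows make up. Full scale, the value 1, is 0.25 m for a shift and pi/2 rad for a turn. A row lasts 1/12 s, in which the tool goes at most 41.7 mm and 7.16 degrees, less where a joint would pass 70% of its speed; a pose out of reach is approached as far as the arm can. A call with a number of a shift or a turn outside -1 to 1 is refused whole. A call with a gripper value outside its range is refused whole. "hand" is the opening, from 0 (shut) to 1 (fully open), set as the call begins (left out, the last holds). The fingers move at their own pace and stop on an object; "newtons" is the grip in N (left out, the last holds). Time passes only in rows, so rows that repeat a pose let the fingers close. It gives the time, the measured TCP pose, the force, the opening and the grip force at its end, in the units of the state.
- get_obs(): the state, without advancing time (a new reading comes with each control period).
- capture(name): name is "scene" or "top"; returns a dict with "frame" (480x640x3 uint8, red, green, blue), "K" (3x3 intrinsics, pixels), "k1" (the pictures are not rectified: a ray, as slopes to the right and down, at radius r is drawn at 1 + k1 r^2 times it, then the intrinsics apply), "pose" (4x4, takes a point from camera to world coordinates). Camera axes: x right, y up, looking along -z (the intrinsics and any distortion apply to the point x, -y, -z); pixel columns grow to the right and rows downward; lengths in m; the calibration is good to about 2 mm. A picture is of the moment at which its call begins. There is no depth.
- hand_in(): hands the job in; it is judged then, once.
The state is a dict: "t": time; "q": joint angles; "qvel": joint speeds; "effort": joint torques, N m; "tool_pos": TCP position; "ee_rot": TCP orientation; "contact_force": force on the tool from outside, world axes, zero at the start; "ft_torque": the same for the moment, N m; "grip_width": finger opening in m; "finger_force": force on a finger pad.
Only numpy, scipy, OpenCV 4.12 (cv2) and the standard library are available. Lean on these libraries where they do the work, as an engineer would, in place of code of your own. Each camera call takes 0.05 s, during which the arm holds its last target. There are 200 camera calls.

## Working session

There is one attempt and no reset: what is moved stays moved. The work goes in short steps, Python scripts to look and compute and a tool call to move; the robot and the scene stay as the last step left them, time stands still between calls to the robot, and variables do not carry over. Pictures are saved under pics/ and viewed, at most 14 in all, crops included, and the job is handed in when it is done.

Besides the shell and the picture viewer there is one more tool, called after "Call:" in YAML: its name, and indented under it one key for each argument. play_rows: Moves the arm, as the interface text tells. Its arguments: {"type":"object","properties":{"rows":{"type":"array","items":{"type":"array","items":{"type":"number","minimum":-1,"maximum":1}}},"hand":{"type":"number"},"newtons":{"type":"number"}},"required":["rows"]}

```bash
mkdir -p pics
cat > h.py <<'E'
from cell import *
import numpy as np, cv2
def snap(n,f=None):
    c=capture(n)
    if f: cv2.imwrite('pics/'+f,c['frame'][:,:,::-1])
    return c
def ray(c,u,v):
    K=c['K'];k=c['k1'];x=(u-K[0,2])/K[0,0];y=(v-K[1,2])/K[1,1]
    rd=np.hypot(x,y);r=rd
    for _ in range(30): r=rd/(1+k*r*r)
    s=r/rd if rd>0 else 1
    d=c['pose'][:3,:3]@np.array([x*s,-y*s,-1]);return c['pose'][:3,3],d
def pt(c,u,v,z):
    o,d=ray(c,u,v);return o+d*(z-o[2])/d[2]
def proj(c,p):
    R=c['pose'];q=R[:3,:3].T@(np.array(p)-R[:3,3]);x=q[0]/-q[2];y=-q[1]/-q[2];f=1+c['k1']*(x*x+y*y)
    return np.array([c['K'][0,0]*x*f+c['K'][0,2],c['K'][1,1]*y*f+c['K'][1,2]])
E
python3 - <<'E'
from h import *
for n in('top','scene'):
    c=snap(n,n+'1.png');print(n,c['pose'].round(3),c['K'][0],c['k1'])
print(get_obs())
E
```

```text
top [[ 1.000e-03  9.830e-01 -1.830e-01  2.810e-01]
 [-1.000e+00  2.000e-03  6.000e-03  8.300e-02]
 [ 6.000e-03  1.830e-01  9.830e-01  1.418e+00]
 [ 0.000e+00  0.000e+00  0.000e+00  1.000e+00]] [608.23408255   0.         319.88306905] -0.21197412082558945
scene [[ 0.556 -0.628  0.544  1.125]
 [ 0.831  0.411 -0.375 -0.318]
 [ 0.013  0.661  0.751  0.874]
 [ 0.     0.     0.     1.   ]] [514.11649391   0.         311.46187672] -0.05337960756696391
{'t': 0.1, 'q': array([ 6.65200187e+01,  1.83479668e+01,  8.97010315e+01, -2.43037391e-03,
        7.20432212e+01, -1.14521016e+00]), 'qvel': array([ 0.01685043, -0.01941487, -0.16083023, -0.05687616,  0.0410706 ,
        0.0208446 ]), 'effort': array([ 6.01550964e-04, -4.13330948e+01, -2.32510561e+01,  7.30123487e-02,
        4.22025297e-02, -6.35229708e-05]), 'tool_pos': array([0.21834643, 0.53147451, 0.23819349]), 'ee_rot': array([-1.79907753e+02,  4.67187832e-04,  1.57665980e+02]), 'contact_force': array([0.44396644, 0.03722846, 0.12899959]), 'ft_torque': array([ 0.00074114,  0.04391593, -0.00085532]), 'finger_force': 0.0, 'grip_width': 0.09095766158798321}
```

View pics/top1.png

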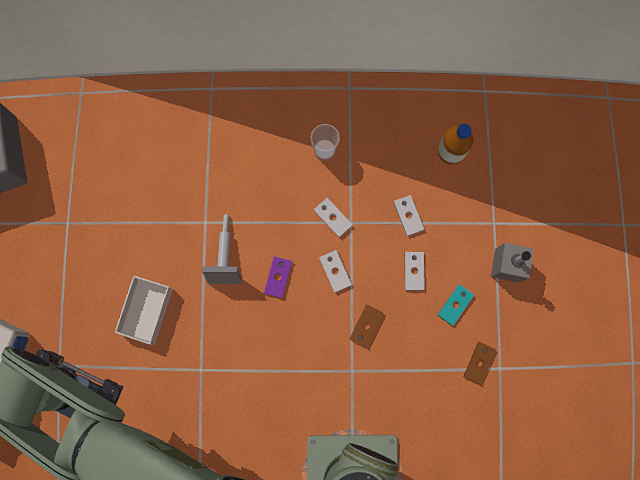

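View pics/scene1.png

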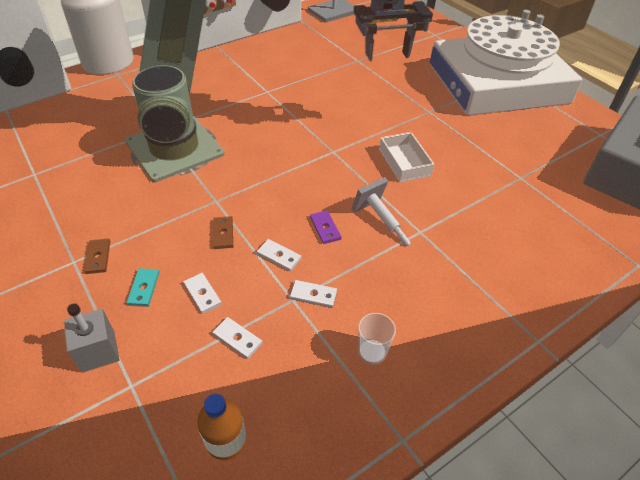

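Candidates for blanks in the top view: silver at (333,217), (409,215), (335,271) and (415,271). Decoys are purple at (278,277), brown at (368,327) and (480,363), and turquoise at (457,305). The silver aluminium plates fit the description, so I'll confirm them in one crop and measure.

```bash
cat >> h.py <<'E'
def blanks(c,zt=0.01,amin=250,amax=2500):
    f=c['frame'];f4=cv2.resize(f,None,fx=4,fy=4,interpolation=cv2.INTER_CUBIC)
    hsv=cv2.cvtColor(f4,cv2.COLOR_RGB2HSV)
    m=((hsv[...,1]<70)&(hsv[...,2]>120)).astype(np.uint8)
    out=[]
    cs,hi=cv2.findContours(m,cv2.RETR_CCOMP,cv2.CHAIN_APPROX_NONE)
    for i,k in enumerate(cs):
        if hi[0][i][3]>=0: continue
        a=cv2.contourArea(k)/16
        if not amin<a<amax: continue
        hs=[]
        j=hi[0][i][2]
        while j>=0:
            ha=cv2.contourArea(cs[j])/16
            if ha>4:
                M=cv2.moments(cs[j]);u=(M['m10']/M['m00']+.5)/4-.5;v=(M['m01']/M['m00']+.5)/4-.5
                hs.append((round(ha,1),round(u,1),round(v,1),pt(c,u,v,zt)))
            j=hi[0][j][0]
        M=cv2.moments(k);u=(M['m10']/M['m00']+.5)/4-.5;v=(M['m01']/M['m00']+.5)/4-.5
        if len(hs)>=1: out.append((round(a),round(u,1),round(v,1),pt(c,u,v,zt),sorted(hs,key=lambda h:-h[0])))
    return out
def show(n):
    c=snap(n)
    for b in blanks(c):
        h=b[4];print(n,b[0],b[1:3],b[3][:2].round(4),[(x[0],x[1],x[2],x[3][:2].round(4).tolist()) for x in h])
    return c
E
python3 - <<'E'
from h import *
c=show('top');s=show('scene')
f=c['frame'][180:310,190:545,::-1]
cv2.imwrite('pics/crop1.png',cv2.resize(f,(800,293),interpolation=cv2.INTER_CUBIC))
f=np.hstack([cv2.resize(s['frame'][290:380,50:150],(400,360)),cv2.resize(s['frame'][165:255,340:440],(400,360))])
cv2.imwrite('pics/crop2.png',f[:,:,::-1])
E
```

```text
top 2253 (141.4, 309.5) [0.3892 0.4951] [(281.4, 127.1, 306.1, [0.3966, 0.5304]), (5.1, 163.7, 287.6, [0.4416, 0.4428])]
top 718 (414.1, 270.7) [ 0.4838 -0.147 ] [(41.7, 414.0, 270.3, [0.4846, -0.1469]), (20.9, 413.8, 257.3, [0.5156, -0.147])]
top 831 (336.9, 269.2) [0.4873 0.0347] [(40.2, 334.8, 270.7, [0.4837, 0.0397]), (19.1, 329.4, 258.7, [0.5121, 0.0524])]
top 2034 (378.9, 217.7) [ 0.6113 -0.0659] [(38.0, 408.4, 214.7, [0.6189, -0.1369]), (37.1, 332.5, 216.7, [0.6131, 0.0449]), (19.3, 403.8, 202.9, [0.648, -0.1266]), (18.8, 323.6, 207.2, [0.6364, 0.066])]
top 2396 (161.4, 219.5) [0.6063 0.4565] [(603.9, 212.1, 243.6, [0.5474, 0.3302])]
scene 286 (220.8, 448.3) [ 0.7938 -0.265 ] [(5.6, 208.3, 445.1, [0.7776, -0.28])]
scene 1166 (245.3, 333.3) [ 0.6213 -0.1222] [(40.3, 237.2, 336.8, [0.6195, -0.1391]), (18.8, 249.2, 344.7, [0.6474, -0.1282])]
scene 808 (202.1, 292.6) [ 0.4872 -0.1496] [(28.2, 202.1, 292.0, [0.4858, -0.1488]), (12.9, 208.5, 301.7, [0.5149, -0.1487])]
scene 1773 (299.2, 272.5) [0.5527 0.0468] [(30.2, 313.5, 293.1, [0.6141, 0.0422]), (23.1, 278.9, 254.1, [0.485, 0.0374]), (13.7, 328.1, 295.5, [0.6356, 0.0639]), (9.5, 290.5, 259.3, [0.5116, 0.0508])]
scene 1681 (443.6, 217.3) [0.6007 0.4219] [(348.2, 400.9, 221.1, [0.555, 0.3286])]
scene 1975 (184.2, 137.4) [-0.0143  0.0381] [(32.5, 173.1, 93.6, [-0.2334, 0.1002]), (5.6, 153.8, 174.6, [0.0855, -0.091]), (4.3, 209.2, 132.0, [0.0012, 0.1063]), (4.2, 213.2, 136.6, [0.0262, 0.1063])]
```

View pics/crop1.png

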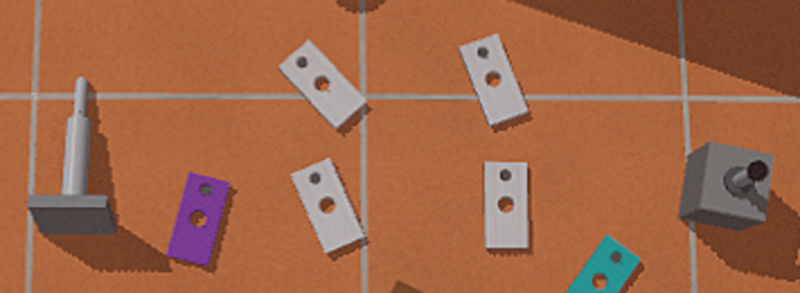

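View pics/crop2.png

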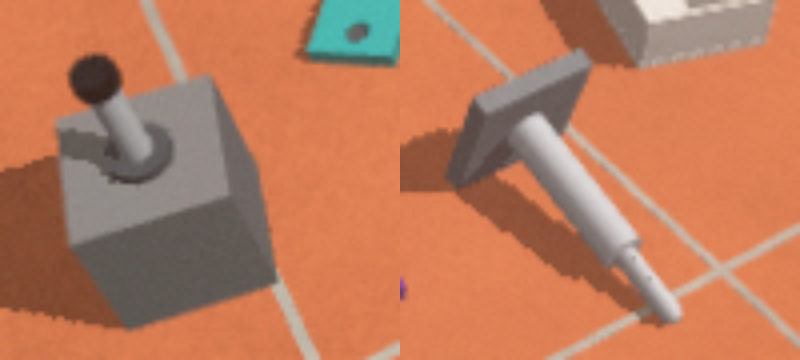

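The crop confirms four silver blanks, each with its dark plug towards the upper end. The stand lies with its foot at the bottom, pin towards +x (tip near top px 226,215). The punch cap is near (526,255).

Run:
```python
from h import *
c=snap('top');s=snap('scene')
print('tip',pt(c,225.5,214.6,.006),pt(s,408,244,.006))
print('shoulder',pt(c,224.2,232.4,.017),pt(s,396.2,225.7,.017))
print('foot-col',pt(c,223,266,.039))
def tri(a,b):
    (o,d),(p,e)=ray(c,*a),ray(s,*b)
    A=np.stack([d,-e],1);t=np.linalg.lstsq(A,p-o,rcond=None)[0];return ((o+d*t[0]+p+e*t[1])/2),np.linalg.norm(o+d*t[0]-p-e*t[1])
# stand outline in top: axis columns per row
g=cv2.cvtColor(c['frame'],cv2.COLOR_RGB2HSV)
for r in (220,226,236,244,252,260):
    x=np.where((g[r,205:245,1]<90))[0]+205
    print(r,x.min(),x.max(),len(x))
def cap(cc,box):
    x0,y0,x1,y1=box;f=cc['frame'][y0:y1,x0:x1].astype(int).max(2);m=(f<62).astype(np.uint8)
    n,l,st,ce=cv2.connectedComponentsWithStats(m);i=1+np.argmax(st[1:,4]);print(st[i],ce[i]+[x0,y0]);return ce[i]+[x0,y0]
a=cap(c,(505,245,538,275));b=cap(s,(60,295,100,325))
print('cap',tri(a,b),pt(c,*a,.142),pt(s,*b,.142))
# holder top corners
for p in [(505,243),(533,246)]: print(pt(c,*p,.08))
```

```text
tip [0.61900749 0.30095636 0.006     ] [0.61605692 0.29826277 0.006     ]
shoulder [0.57314502 0.30097048 0.017     ] [0.56479937 0.30462102 0.017     ]
foot-col [0.48953691 0.29798779 0.039     ]
220 205 228 8
226 205 228 7
236 205 230 13
244 205 229 12
252 218 228 11
260 218 228 11
[17  6  9 10 63] [525.65079365 255.42857143]
[ 8 13 11  8 45] [ 74.11111111 311.82222222]
cap (array([ 0.4985368 , -0.37672858,  0.13801761]), np.float64(0.0007827752056187771)) [ 0.49794068 -0.37489775  0.142     ] [ 0.50173281 -0.37677797  0.142     ]
[ 0.53734202 -0.34903194  0.08      ]
[ 0.53050768 -0.41643145  0.08      ]
```

Call:
play_rows:
  rows:
    - [1,-0.928,0,0.248]
    - [1,-0.928,0,0.248]
    - [1,-0.928,0,0.248]
    - [1,-0.928,0,0.248]
    - [1,-0.928,0,0.248]
    - [1,-0.928,0,0.248]
    - [1,-0.928,0,0.248]
    - [1,-0.928,0,0.248]
    - [1,-0.928,0,0.248]
    - [1,-0.928,0,0.248]
  hand: 0.6

```text
t: 1.13
tool_pos: [0.4712, 0.2971, 0.2388]
ee_rot: [-179.9, 0.1, 179.7]
contact_force: [0.0, 0.2, 0.5]
grip_width: 0.0549
finger_force: 0.0
```

Call:
play_rows:
  rows:
    - [0.476,0,0,0]
    - [0.476,0,0,0]
    - [0.476,0,0,0]
    - [0.476,0,0,0]
    - [0.476,0,-0.4,0]
    - [0.476,0,-0.6,0]
    - [0.476,0,-0.7,0]
    - [0.476,0,-0.75,0]
    - [0.476,0,-0.75,0]
    - [0.476,0,-0.75,0]

```text
t: 1.97
tool_pos: [0.5827, 0.299, 0.0455]
ee_rot: [-179.7, -0.7, -180.0]
contact_force: [-0.3, 0.0, -0.9]
grip_width: 0.0545
finger_force: 0.0
```

Call:
play_rows:
  rows:
    - [0,0,0,0]
    - [0,0,0,0]
    - [0,0,-0.04,0]
    - [0,0,-0.04,0]
    - [0,0,-0.04,0]
    - [0,0,-0.04,0]

```text
t: 2.47
tool_pos: [0.5878, 0.3, 0.0423]
ee_rot: [180.0, 0.1, 180.0]
contact_force: [0.5, -0.1, -0.3]
grip_width: 0.055
finger_force: 0.0
```

Run:
```python
from h import *
c=snap('top');s=snap('scene')
print(get_obs()['tool_pos'])
f=np.hstack([cv2.resize(s['frame'][150:290,330:470],(400,400)),cv2.resize(c['frame'][190:310,160:280],(400,400))])
cv2.imwrite('pics/g1.png',f[:,:,::-1])
```

```text
[0.58778532 0.2999583  0.04207302]
```

View pics/g1.png

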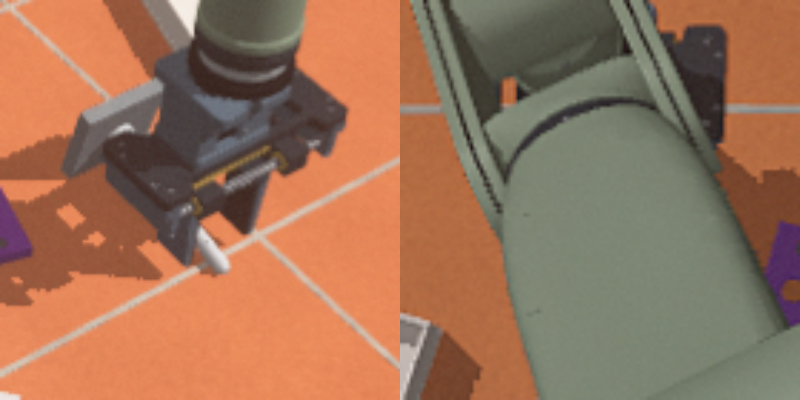

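The pin lies between the fingers, with its tip sticking out ahead. I'll go down and close.

Call:
play_rows:
  rows:
    - [0,0,-0.03,0]
    - [0,0,-0.054,0]
    - [0,0,-0.054,0]

```text
t: 2.82
tool_pos: [0.5865, 0.2993, 0.0262]
ee_rot: [-179.9, -0.2, 180.0]
contact_force: [-0.5, 0.6, -0.5]
grip_width: 0.0546
finger_force: 0.0
```

Call:
play_rows:
  rows:
    - [0,0,0,0]
    - [0,0,0,0]
    - [0,0,0,0]
    - [0,0,0,0]
    - [0,0,0,0]
    - [0,0,0,0]
    - [0,0,0,0]
    - [0,0,0,0]
    - [0,0,0,0]
    - [0,0,0,0]
  hand: 0
  newtons: 12

```text
t: 3.65
tool_pos: [0.5878, 0.2998, 0.0281]
ee_rot: [180.0, 0.0, 180.0]
contact_force: [1.8, -2.1, 0.6]
grip_width: 0.0134
finger_force: 12.8
```

Call:
play_rows:
  rows:
    - [-0.012,0,0.05,0]
    - [-0.024,0,0.108,0]
    - [-0.05,0,0.175,0]
    - [-0.084,0,0.24,0]
    - [-0.125,0,0.297,0]
    - [-0.174,0,0.348,0]
    - [-0.23,0,0.393,0]
    - [-0.29,0,0.432,0]
    - [-0.29,0,0.432,0]
    - [-0.29,0,0.432,0]

```text
t: 4.48
tool_pos: [0.5145, 0.2999, 0.1374]
ee_rot: [180.0, 0.1, -180.0]
contact_force: [0.6, -2.0, 2.7]
grip_width: 0.0137
finger_force: 12.0
```

Run:
```python
from h import *
s=snap('scene');print(get_obs()['grip_width'],get_obs()['contact_force'])
cv2.imwrite('pics/g2.png',cv2.resize(s['frame'][90:270,270:470],(600,540))[:,:,::-1])
```

```text
0.013490456965784282 [ 0.9853694  -1.76552409  2.64520449]
```

View pics/g2.png

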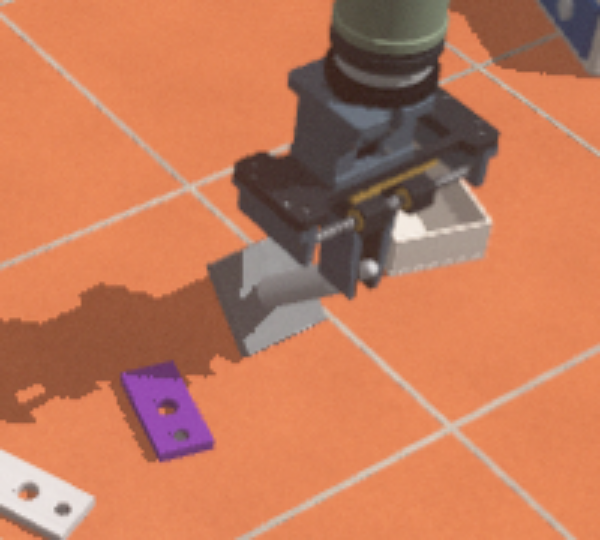

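The stand pivots at about 45°, so I'll continue the arc.

Call:
play_rows:
  rows:
    - [-0.065,0,0.027,0]
    - [-0.133,0,0.05,0]
    - [-0.205,0,0.06,0]
    - [-0.277,0,0.064,0]
    - [-0.32,0,0.06,0]
    - [-0.36,0,0.055,0]
    - [-0.39,0,0.048,0]
    - [-0.41,0,0.042,0]
    - [-0.41,0,0.042,0]
    - [-0.41,0,0.042,0]
    - [-0.41,0,0.042,0]

```text
t: 5.45
tool_pos: [0.4123, 0.2997, 0.1478]
ee_rot: [-180.0, -0.1, 180.0]
contact_force: [-4.9, -3.5, 14.4]
grip_width: 0.0138
finger_force: 12.0
```

Run:
```python
from h import *
s=snap('scene');print(get_obs()['grip_width'],get_obs()['contact_force'])
cv2.imwrite('pics/g3.png',cv2.resize(s['frame'][60:260,250:450],(560,560))[:,:,::-1])
```

```text
0.013754695403490367 [-5.26258764 -3.28497004 13.87983561]
```

View pics/g3.png

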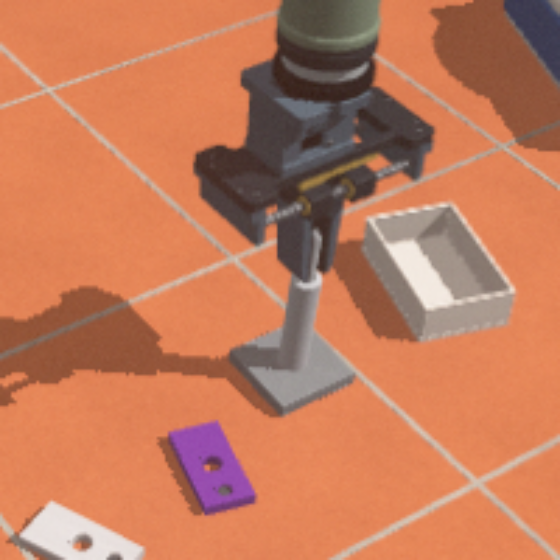

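Nearly upright on the bench, so I'll release and rise.

Call:
play_rows:
  rows:
    - [0,0,0,0]
    - [0,0,0,0]
    - [0,0,0,0]
    - [0,0,0,0]
    - [0,0,0,0]
    - [0,0,0.3,0]
    - [0,0,0.5,0]
    - [0,0,0.5,0]
  hand: 0.6

```text
t: 6.17
tool_pos: [0.4121, 0.2996, 0.2723]
ee_rot: [-179.9, -0.1, 180.0]
contact_force: [0.6, 0.2, 0.0]
grip_width: 0.0547
finger_force: 0.0
```

Call:
play_rows:
  rows:
    - [0,-1,0,0]
    - [0,-1,0,0]
    - [0,-1,0,0]
    - [0,-1,0,0]
    - [0,-1,0,0]
    - [0,-1,0,0]
    - [0,-1,0,0]
    - [0,-1,0,0]

```text
t: 6.83
tool_pos: [0.4125, 0.0481, 0.2715]
ee_rot: [180.0, 0.0, 179.7]
contact_force: [-0.1, -0.0, 0.2]
grip_width: 0.055
finger_force: 0.0
```

Call:
play_rows:
  rows:
    - [0.2,-1,0,-0.5]
    - [0.2,-1,0,-0.5]
    - [0.2,-1,0,-0.5]
    - [0.2,-1,0,-0.5]
    - [0.2,-1,0,-0.5]
    - [0.2,-1,0,-0.5]
    - [0.2,-1,0,-0.5]
    - [0.2,-1,0,-0.5]

```text
t: 7.5
tool_pos: [0.4638, -0.2009, 0.2707]
ee_rot: [180.0, -0.1, 134.9]
contact_force: [0.2, 0.5, -0.5]
grip_width: 0.055
finger_force: 0.0
```

Run:
```python
from h import *
o=get_obs();print(o['t'],o['q'].round(1),o['tool_pos'],o['ee_rot'])
c=show('top');s=snap('scene')
f=np.vstack([cv2.resize(c['frame'],(640,480))[170:400],s['frame'][60:380]])
cv2.imwrite('pics/g4.png',f[:,:,::-1])
```

```text
7.5 [-24.7  10.9  95.2   0.   73.9 -69.6] [ 0.46378685 -0.20089984  0.27066472] [ 1.79986740e+02 -5.34545155e-02  1.34878670e+02]
top 353 (362.7, 472.9) [ 0.018  -0.0232] [(13.2, 371.3, 471.7, [0.0206, -0.0428]), (8.7, 359.8, 465.7, [0.0347, -0.0167])]
top 919 (329.9, 466.0) [0.0345 0.0512] [(4.2, 314.2, 467.5, [0.0311, 0.087])]
top 745 (220.8, 299.0) [0.4161 0.3056] [(4.4, 208.8, 297.0, [0.4205, 0.3341])]
top 2256 (141.4, 309.5) [0.3892 0.4951] [(268.8, 127.1, 305.9, [0.3972, 0.5305])]
top 720 (414.1, 270.7) [ 0.4838 -0.147 ] [(41.1, 414.0, 270.4, [0.4845, -0.1468]), (20.7, 413.8, 257.3, [0.5156, -0.147])]
top 835 (337.0, 269.1) [0.4874 0.0347] [(39.4, 334.8, 270.7, [0.4836, 0.0397]), (18.7, 329.4, 258.7, [0.5121, 0.0524])]
```

View pics/g4.png

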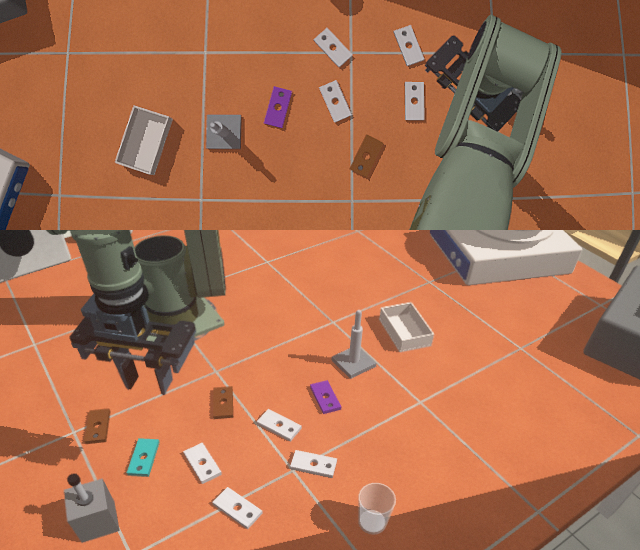

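The stand is upright and the blanks are unmoved. On to the punch.

Call:
play_rows:
  rows:
    - [0.144,-0.708,-0.2,-0.5]
    - [0.144,-0.708,-0.2,-0.5]
    - [0.144,-0.708,-0.2,-0.5]
    - [0.144,-0.708,-0.2,-0.5]
    - [0.144,-0.708,-0.2,-0.5]
    - [0.144,-0.708,-0.2,-0.5]
    - [0.144,-0.708,-0.2,-0.5]
    - [0.144,-0.708,-0.2,-0.5]
    - [0.144,-0.708,-0.2,-0.5]

```text
t: 8.35
tool_pos: [0.4993, -0.3752, 0.2216]
ee_rot: [180.0, -0.0, 90.2]
contact_force: [0.5, -0.3, -0.3]
grip_width: 0.055
finger_force: 0.0
```

Run:
```python
from h import *
o=get_obs();print(o['t'],o['q'].round(1),o['tool_pos'],o['ee_rot'])
s=snap('scene');c=snap('top')
f=np.hstack([cv2.resize(s['frame'][200:400,10:160],(420,560)),cv2.resize(c['frame'][200:320,460:550],(380,560))])
cv2.imwrite('pics/g5.png',f[:,:,::-1])
```

```text
8.35 [-38.   23.4  84.4   0.   72.3 -38.2] [ 0.4993079  -0.37517369  0.22162855] [ 1.79990774e+02 -2.73510477e-02  9.02341576e+01]
```

View pics/g5.png

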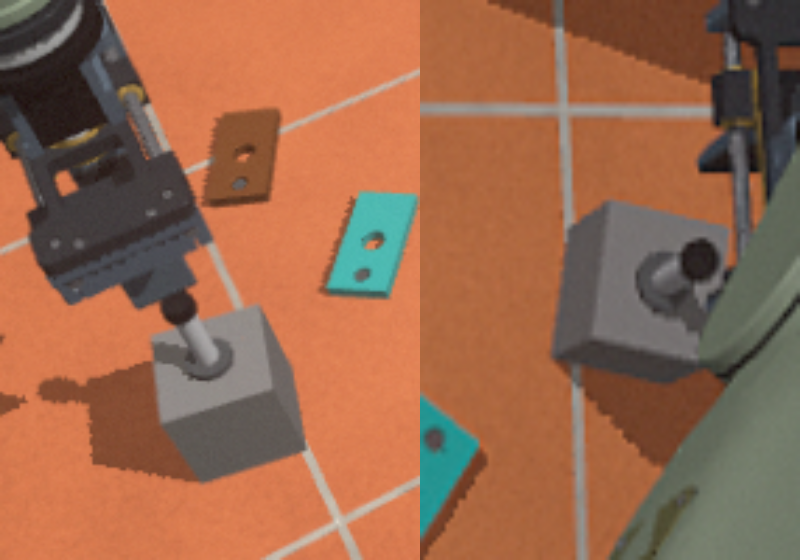

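The gripper is above the punch, so I'll descend to the collar and grip.

Call:
play_rows:
  rows:
    - [0,0,-0.15,0]
    - [0,0,-0.3,0]
    - [0,0,-0.4,0]
    - [0,0,-0.44,0]
    - [0,0,-0.44,0]
    - [0,0,-0.44,0]
    - [0,0,-0.44,0]

```text
t: 9.03
tool_pos: [0.4998, -0.3778, 0.1137]
ee_rot: [179.8, 0.1, 90.0]
contact_force: [0.3, 0.3, -0.4]
grip_width: 0.0547
finger_force: 0.0
```

Call:
play_rows:
  rows:
    - [0,0,0,0]
    - [0,0,0,0]
    - [0,0,0,0]
    - [0,0,0,0]
    - [0,0,0,0]
    - [0,0,0,0]
    - [0,0,0,0]
    - [0,0,0,0]
    - [0,0,0,0]
    - [0,0,0,0]
  hand: 0
  newtons: 30

```text
t: 9.87
tool_pos: [0.4981, -0.3772, 0.1117]
ee_rot: [-180.0, 0.0, 90.0]
contact_force: [-3.6, 1.0, 5.1]
grip_width: 0.0179
finger_force: 30.1
```

Call:
play_rows:
  rows:
    - [0,0,0,0]
    - [0,0,0,0]
    - [0,0,0,0]
    - [0,0,0,0]

```text
t: 10.2
tool_pos: [0.4981, -0.3772, 0.1117]
ee_rot: [-180.0, 0.0, 90.0]
contact_force: [-3.6, 0.1, 6.5]
grip_width: 0.018
finger_force: 30.2
```

Run:
```python
from h import *
o=get_obs();print(o)
s=snap('scene')
cv2.imwrite('pics/g6.png',cv2.resize(s['frame'][230:400,20:160],(660,800))[:,:,::-1][:600])
```

```text
{'t': 10.2, 'q': array([-3.81739390e+01,  2.84302238e+01,  9.28995805e+01, -2.97752248e-02,
        5.86961108e+01, -3.81516513e+01]), 'qvel': array([-0.01568215,  0.11420163,  0.08550191, -0.03473081, -0.11298212,
        0.1828001 ]), 'effort': array([ 1.50203560e+00, -4.45448542e+01, -2.04647666e+01,  7.07508400e-01,
       -9.83937196e-01,  3.31427065e-03]), 'tool_pos': array([ 0.49812436, -0.37716547,  0.1117152 ]), 'ee_rot': array([-1.79963907e+02,  3.98940275e-03,  8.99931898e+01]), 'contact_force': array([-3.58053912,  0.12354885,  6.4768749 ]), 'ft_torque': array([-0.04290218,  0.8159553 , -0.05743241]), 'finger_force': 30.155531345517375, 'grip_width': 0.018028492887131143}
```

View pics/g6.png

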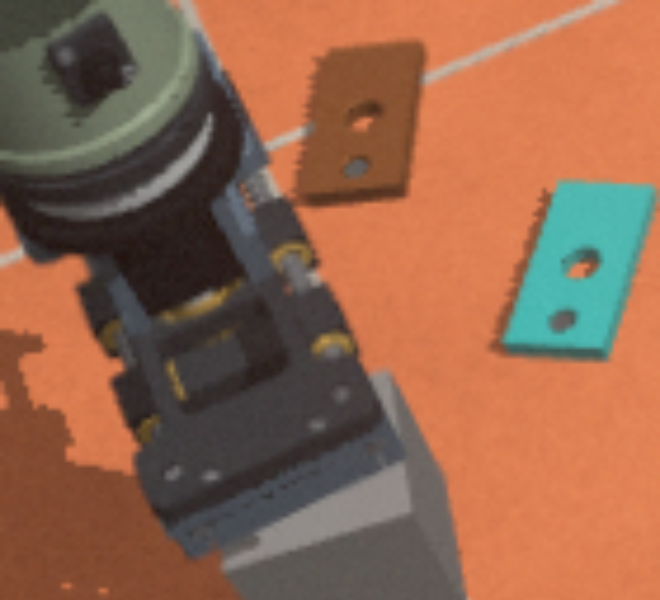

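The 18 mm opening suggests the punch got cocked in its hole. I'll reopen, shift a little and re-grip higher and softer.

Call:
play_rows:
  rows:
    - [0,0,0,0]
    - [0,0,0,0]
    - [0,0,0,0]
    - [-0.008,0,0.012,0]
    - [-0.008,0,0.012,0]
    - [-0.008,0,0.012,0]
    - [-0.008,0,0.012,0]
  hand: 0.4

```text
t: 10.83
tool_pos: [0.4965, -0.3771, 0.1144]
ee_rot: [180.0, -0.0, 90.0]
contact_force: [-0.1, -0.5, 0.5]
grip_width: 0.0363
finger_force: 0.0
```

Call:
play_rows:
  rows:
    - [0,0,0,0]
    - [0,0,0,0]
    - [0,0,0,0]
    - [0,0,0,0]
    - [0,0,0,0]
    - [0,0,0,0]
    - [0,0,0,0]
    - [0,0,0,0]
  hand: 0
  newtons: 8

```text
t: 11.5
tool_pos: [0.4965, -0.3771, 0.1144]
ee_rot: [180.0, -0.0, 90.0]
contact_force: [0.4, -0.2, -0.4]
grip_width: 0.0196
finger_force: 8.0
```

Run:
```python
from h import *
o=get_obs();print(o['tool_pos'],o['contact_force'],o['ft_torque'],o['grip_width'])
```

```text
[ 0.49653067 -0.3771099   0.11442737] [ 0.40823208 -0.22169393 -0.41236568] [-0.07939122 -0.06660976 -0.0387611 ] 0.019560607912535947
```

The width of 19.6 mm means the pads reach the cap. I need to seat the tips right on the collar.

Call:
play_rows:
  rows:
    - [0,0,0,0]
    - [0,0,0,0]
    - [0,0,-0.008,0]
    - [0,0,-0.014,0]
    - [0,0,-0.018,0]
    - [0,0,-0.018,0]
    - [0,0,-0.018,0]
  hand: 0.27

```text
t: 12.08
tool_pos: [0.4965, -0.3772, 0.1112]
ee_rot: [180.0, 0.0, 90.0]
contact_force: [-1.1, 1.6, 7.1]
grip_width: 0.0246
finger_force: 3.4
```

Call:
play_rows:
  rows:
    - [0,0,0,0]
    - [0,0,0,0]
    - [0,0,0,0]
    - [0,0,0,0]
    - [0,0,0,0]
    - [0,0,0,0]
    - [0,0,0,0]
    - [0,0,0,0]
  hand: 0
  newtons: 8

```text
t: 12.75
tool_pos: [0.4968, -0.3774, 0.1113]
ee_rot: [179.9, 0.1, 90.0]
contact_force: [-1.1, 1.3, 5.6]
grip_width: 0.0192
finger_force: 8.9
```

Run:
```python
from h import *
o=get_obs();print(o['tool_pos'],o['contact_force'],o['ft_torque'],o['grip_width'])
```

```text
[ 0.49679842 -0.37741729  0.11126451] [-1.09072972  1.30030593  5.55791798] [0.02772327 0.23361987 0.04421142] 0.019241938558444166
```

Even with the tips on the collar, the pads just catch the cap's edge. A deliberate full grip on the cap at high force is cleaner, so I'll raise the tool and clamp there, with friction well above 20 N.

Call:
play_rows:
  rows:
    - [0,0,0,0]
    - [0,0,0,0]
    - [0,0,0,0]
    - [0,0,0.044,0]
    - [0,0,0.044,0]
    - [0,0,0.044,0]
    - [0,0,0.044,0]
  hand: 0.4

```text
t: 13.33
tool_pos: [0.4962, -0.377, 0.1209]
ee_rot: [-180.0, -0.0, 90.0]
contact_force: [-0.6, -0.1, 0.8]
grip_width: 0.0365
finger_force: 0.0
```

Call:
play_rows:
  rows:
    - [0,0,0,0]
    - [0,0,0,0]
    - [0,0,0,0]
    - [0,0,0,0]
    - [0,0,0,0]
    - [0,0,0,0]
    - [0,0,0,0]
    - [0,0,0,0]
  hand: 0
  newtons: 55

```text
t: 14.0
tool_pos: [0.4964, -0.377, 0.1207]
ee_rot: [-180.0, -0.0, 90.0]
contact_force: [0.3, -0.4, -2.5]
grip_width: 0.0182
finger_force: 55.0
```

Run:
```python
from h import *
o=get_obs();print(o['tool_pos'],o['contact_force'],o['ft_torque'],o['grip_width'])
```

```text
[ 0.49638631 -0.37698721  0.12070018] [ 0.27086541 -0.37204484 -2.50703467] [-0.04478976  0.06389247 -0.02855032] 0.018238095516729325
```

Gripped and centred with no side torque. Lift and carry the punch towards blank A (near 0.515,-0.148).

Call:
play_rows:
  rows:
    - [0,0,0.1,0]
    - [0,0,0.25,0]
    - [0,0,0.4,0]
    - [0,0,0.52,0]
    - [0,0,0.6,0]
    - [0,0,0.6,0]
    - [0.02,0.2,0.6,0]
    - [0.04,0.35,0.6,0]
    - [0.06,0.5,0.6,0]
    - [0.072,0.65,0.6,0]
    - [0.072,0.8,0.6,0]
    - [0.072,0.88,0.6,0]
    - [0.072,0.916,0.5,0]
    - [0.072,0.916,0.35,0]
    - [0.072,0.916,0.2,0]
    - [0.072,0.916,0.1,0]
    - [0.072,0.916,0.1,0]
    - [0.072,0.916,0.1,0]
    - [0.072,0.916,0.1,0]

```text
t: 15.58
tool_pos: [0.5152, -0.1484, 0.1467]
ee_rot: [179.9, 0.0, 90.0]
contact_force: [0.5, -0.1, -1.8]
grip_width: 0.0183
finger_force: 55.0
```

Run:
```python
from h import *
o=get_obs();print(o['t'],o['tool_pos'],o['contact_force'],o['ft_torque'],o['grip_width'])
s=snap('scene');c=snap('top')
f=np.hstack([cv2.resize(s['frame'][240:330,150:250],(400,360),interpolation=cv2.INTER_CUBIC),cv2.resize(c['frame'][225:315,370:470],(400,360),interpolation=cv2.INTER_CUBIC)])
cv2.imwrite('pics/g7.png',f[:,:,::-1])
print(proj(s,[.5153,-.1479,.03]),proj(s,[.5153,-.1479,.01]),proj(s,[.5153,-.1479,.102]))
```

```text
15.5833 [ 0.51523763 -0.14842652  0.14674484] [ 0.53402419 -0.09683469 -1.77714482] [-0.11259445  0.01910846  0.04254849] 0.018343579053390995
[207.53297994 295.90975671] [208.91151251 301.64833947] [202.23119195 273.77492331]
```

View pics/g7.png

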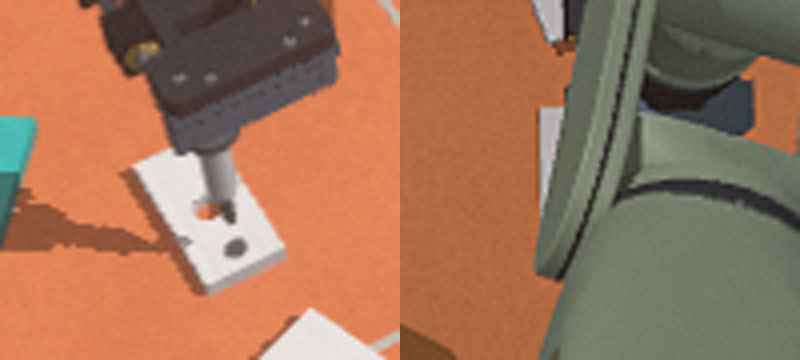

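The nose tip (scene 208,295) is right above the plug (208.8,301.8) of blank A. Press down.

Call:
play_rows:
  rows:
    - [0,0,-0.05,0]
    - [0,0,-0.09,0]
    - [0,0,-0.1,0]
    - [0,0,-0.104,0]
    - [0,0,-0.108,0]
    - [0,0,-0.108,0]
    - [0,0,-0.108,0]

```text
t: 16.27
tool_pos: [0.5149, -0.1483, 0.1199]
ee_rot: [179.9, 0.0, 90.0]
contact_force: [-1.4, -0.6, 3.2]
grip_width: 0.0181
finger_force: 55.0
```

Call:
play_rows:
  rows:
    - [0,0,-0.008,0]
    - [0,0,-0.016,0]
    - [0,0,-0.016,0]
    - [0,0,-0.016,0]

```text
t: 16.6
tool_pos: [0.5156, -0.1485, 0.1167]
ee_rot: [179.8, 0.1, 90.0]
contact_force: [-2.1, 0.5, 11.1]
grip_width: 0.018
finger_force: 55.0
```

Call:
play_rows:
  rows:
    - [0,0,-0.008,0]
    - [0,0,-0.016,0]
    - [0,0,-0.022,0]
    - [0,0,-0.026,0]
    - [0,0,-0.03,0]
    - [0,0,-0.034,0]
    - [0,0,-0.034,0]
    - [0,0,-0.034,0]

```text
t: 17.27
tool_pos: [0.5165, -0.1489, 0.1099]
ee_rot: [179.7, 0.1, 90.0]
contact_force: [-3.6, -0.6, 19.9]
grip_width: 0.0181
finger_force: 55.0
```

Call:
play_rows:
  rows:
    - [0,0,-0.004,0]
    - [0,0,-0.006,0]
    - [0,0,-0.006,0]
    - [0,0,-0.006,0]

```text
t: 17.6
tool_pos: [0.5168, -0.149, 0.1089]
ee_rot: [179.6, 0.1, 90.0]
contact_force: [-3.8, 0.1, 21.6]
grip_width: 0.0185
finger_force: 55.0
```

Call:
play_rows:
  rows:
    - [0,0,-0.006,0]
    - [0,0,-0.012,0]
    - [0,0,-0.012,0]
    - [0,0,-0.012,0]

```text
t: 17.93
tool_pos: [0.5176, -0.1493, 0.1071]
ee_rot: [179.5, 0.2, 90.0]
contact_force: [-3.5, -1.0, 28.3]
grip_width: 0.0182
finger_force: 55.0
```

Call:
play_rows:
  rows:
    - [0,0,-0.006,0]
    - [0,0,-0.012,0]
    - [0,0,-0.012,0]
    - [0,0,-0.012,0]

```text
t: 18.27
tool_pos: [0.5199, -0.1499, 0.1062]
ee_rot: [179.1, 0.3, 90.0]
contact_force: [-2.8, -0.1, 35.6]
grip_width: 0.0184
finger_force: 55.0
```

Driven by well over 20 N. Lift and check how the punch sits.

Call:
play_rows:
  rows:
    - [0,0,0.05,0]
    - [0,0,0.12,0]
    - [0,0,0.19,0]
    - [0,0,0.19,0]
    - [0,0,0.19,0]
    - [0,0,0.19,0]

```text
t: 18.77
tool_pos: [0.5138, -0.1479, 0.1452]
ee_rot: [-179.9, -0.0, 90.0]
contact_force: [-0.8, -0.0, -2.4]
grip_width: 0.018
finger_force: 55.0
```

Run:
```python
from h import *
o=get_obs();print(o['t'],o['tool_pos'],o['contact_force'],o['ft_torque'],o['grip_width'])
s=snap('scene');np.save('s8.npy',s['frame'])
f=np.hstack([cv2.resize(s['frame'][240:330,150:250],(400,360),interpolation=cv2.INTER_CUBIC),cv2.resize(s['frame'][270:320,190:230],(400,360),interpolation=cv2.INTER_CUBIC)])
cv2.imwrite('pics/g8.png',f[:,:,::-1])
```

```text
18.7667 [ 0.51376999 -0.14788401  0.14515272] [-0.77691583 -0.03300581 -2.38370772] [-0.11630343  0.02541945  0.00727629] 0.01797870328311866
```

View pics/g8.png

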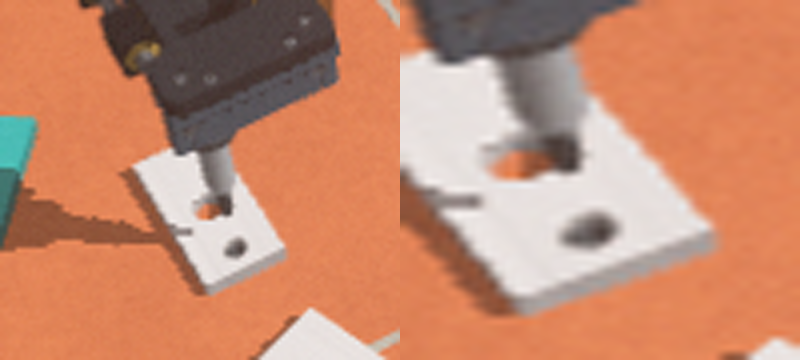

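The plug hole on A now shows wall depth, so it is driven. The nose still looks partly retracted and will be checked at the next blank. I'll move over blank D, looking first for moved blanks.

Call:
play_rows:
  rows:
    - [0.1,0.02,0.1,0]
    - [0.25,0.04,0.1,0]
    - [0.4,0.06,0.1,0]
    - [0.5,0.08,0.1,0]
    - [0.531,0.082,0.05,0]
    - [0.531,0.082,0,0]
    - [0.531,0.082,0,0]
    - [0.531,0.082,0,0]
    - [0.531,0.082,0,0]

```text
t: 19.57
tool_pos: [0.6466, -0.1277, 0.1459]
ee_rot: [-179.9, -0.0, 90.0]
contact_force: [-0.6, -0.1, -2.5]
grip_width: 0.0179
finger_force: 55.0
```

```bash
cat >> h.py <<'E'
def nose(s,S,z,ref):
    """pixels of nose: new darker-than-white pixels near predicted tip; print brightness grid"""
    p=proj(s,[S[0],S[1],z]);u,v=np.round(p).astype(int)
    print('pred tip',p.round(1),'plug',proj(s,[S[0],S[1],.009]).round(1))
    g=s['frame'].astype(int).max(2)[v-8:v+12,u-9:u+10]
    print('cols',u-9,'rows',v-8)
    for i,r in enumerate(g): print(v-8+i,' '.join('%3d'%x for x in r))
E
python3 - <<'E'
from h import *
s=show('scene');o=get_obs();print(o['tool_pos'],o['ft_torque'])
nose(s,(.6477,-.1274),o['tool_pos'][2]-.111,None)
E
```

```text
scene 475 (226.8, 445.8) [ 0.7955 -0.2546] [(6.0, 243.0, 432.1, [0.7898, -0.2206])]
scene 974 (237.5, 337.1) [ 0.6203 -0.139 ] [(39.9, 237.1, 336.9, [0.6196, -0.1394]), (17.5, 249.2, 344.7, [0.6474, -0.1281]), (13.9, 247.3, 334.0, [0.6247, -0.1198])]
scene 1150 (83.8, 331.1) [ 0.4444 -0.3851] [(67.6, 86.4, 328.6, [0.4418, -0.3788]), (6.2, 80.9, 331.4, [0.4422, -0.39])]
scene 814 (202.1, 292.6) [ 0.4872 -0.1496] [(27.4, 202.1, 292.1, [0.4859, -0.1489]), (10.5, 208.8, 301.9, [0.5156, -0.1483])]
scene 803 (239.9, 213.6) [0.3282 0.0254] [(7.7, 242.3, 204.4, [0.3039, 0.0453])]
scene 535 (157.1, 167.5) [ 0.064  -0.0734] [(7.8, 160.7, 177.9, [0.1069, -0.0812]), (5.3, 166.7, 175.9, [0.1082, -0.0656]), (4.0, 153.8, 174.6, [0.0854, -0.0912])]
[ 0.64692391 -0.12787046  0.14672084] [-0.07706017  0.05782528  0.03196848]
pred tip [248.6 337.6] plug [249.7 344.9]
cols 240 rows 330
330 235 238 237 148  89  95 105 135 150 168 199 225 228 226 227 227 230 227 228
331 235 234 239 238 155 121 126 137 152 196 223 226 225 229 230 233 230 227 225
332 234 236 236 235 237 190 116 117 112 160 227 228 230 228 2
[... 678 characters left out ...]
 236 237 237 236 235 233 230 234 234 234 233 233 233 237 236
342 236 237 236 237 236 236 237 234 200 177 170 193 232 236 235 233 231 231 235
343 235 235 237 236 237 238 233 176 118 105 110 118 194 234 237 234 234 234 232
344 238 236 236 235 236 237 199 122 104 105 108 107 141 231 236 235 234 232 225
345 236 237 237 236 235 236 172 114 109 103 108  85 165 229 237 237 235 228 199
346 233 236 236 237 236 235 191 128 113 104 110 113 212 234 235 236 229 199 195
347 235 233 233 236 235 238 233 181 155 127 154 202 232 234 235 234 209 195 205
348 238 236 232 233 234 236 236 234 228 234 235 236 234 235 233 209 192 201 226
349 239 236 236 233 232 234 234 236 235 233 235 235 237 233 209 191 193 204 227
```

The nose is out again, with its tip at (247.5,336.7). It sits about 1 px left of the axis, so I'll correct by about 1 mm and press.

Call:
play_rows:
  rows:
    - [0.003,0.005,-0.05,0]
    - [0.003,0.005,-0.09,0]
    - [0.003,0.005,-0.105,0]
    - [0.003,0.005,-0.112,0]
    - [0.003,0.005,-0.112,0]
    - [0.003,0.005,-0.112,0]

```text
t: 20.12
tool_pos: [0.6482, -0.1266, 0.1197]
ee_rot: [179.9, 0.0, 90.0]
contact_force: [-1.4, 0.4, 2.4]
grip_width: 0.0183
finger_force: 55.0
```

Call:
play_rows:
  rows:
    - [0,0,-0.008,0]
    - [0,0,-0.016,0]
    - [0,0,-0.024,0]
    - [0,0,-0.032,0]
    - [0,0,-0.04,0]
    - [0,0,-0.048,0]
    - [0,0,-0.056,0]
    - [0,0,-0.062,0]
    - [0,0,-0.066,0]
    - [0,0,-0.07,0]
    - [0,0,-0.07,0]
    - [0,0,-0.07,0]

```text
t: 21.12
tool_pos: [0.6502, -0.127, 0.1072]
ee_rot: [179.5, 0.1, 90.0]
contact_force: [-4.4, 0.5, 24.9]
grip_width: 0.0183
finger_force: 55.1
```

Call:
play_rows:
  rows:
    - [0,0,0.06,0]
    - [0,0,0.14,0]
    - [0,0,0.22,0]
    - [0,0.1,0.25,0]
    - [-0.02,0.25,0.25,0]
    - [-0.03,0.4,0.25,0]
    - [-0.04,0.55,0.25,0]
    - [-0.047,0.68,0.25,0]
    - [-0.047,0.77,0.22,0]
    - [-0.047,0.77,0.182,0]
    - [-0.047,0.77,0.182,0]
    - [-0.047,0.77,0.182,0]
    - [-0.047,0.77,0.182,0]

```text
t: 22.2
tool_pos: [0.6364, 0.0651, 0.1463]
ee_rot: [-180.0, 0.0, 89.9]
contact_force: [-0.2, 0.4, -1.1]
grip_width: 0.018
finger_force: 55.0
```

Run:
```python
from h import *
s=show('scene');o=get_obs();print(o['tool_pos'],o['ft_torque'])
nose(s,(.636,.065),o['tool_pos'][2]-.112,None)
```

```text
scene 803 (202.1, 292.7) [ 0.4874 -0.1497] [(27.8, 202.1, 292.0, [0.4858, -0.1488]), (9.5, 208.8, 301.9, [0.5158, -0.1483])]
[0.63661013 0.06496732 0.14667372] [-0.0885858   0.03822526  0.0002794 ]
pred tip [329.1 288.2] plug [328.6 295.7]
cols 320 rows 280
280 235 236 237 239 238 236 169 116 115 124 132 153 168 218 229 233 236 237 237
281 234 235 236 237 238 231 216 154 117 128 136 153 202 233 233 235 237 235 235
282 236 236 236 236 224 214 209 151 108 124 134 195 232 235 234 236 237 237 237
283 234 235 226 214 209 209 208 175  83  91 111 203 234 236 234 234 235 235 234
284 233 214 212 206 209 222 220 194  80  83 106 232 234 235 235 233 236 234 234
285 237 233 228 223 204 234 229 161  77  85 108 234 234 237 237 236 236 240 238
286 237 238 237 235 233 236 234 155  84  88 130 236 234 236 237 237 235 239 239
287 237 237 238 236 238 236 236 225  79  91 199 236 236 234 234 234 235 235 235
288 237 238 237 238 237 238 237 237 186 194 232 236 233 234 235 236 235 234 234
289 237 237 237 236 235 236 236 237 232 235 236 237 236 235 236 235 233 230 235
290 239 239 238 237 237 236 235 235 235 236 234 235 236 236 236 237 229 219 236
291 239 239 239 239 239 239 238 237 235 235 236 235 234 232 234 234 225 232 234
292 238 238 236 238 238 240 239 237 235 233 237 237 237 235 235 235 223 235 233
293 238 238 239 236 237 240 239 212 179 168 213 238 237 238 237 236 224 236 237
294 240 238 238 235 184 235 155 134 125 122 144 218 237 237 239 231 215 233 233
295 237 237 238 238 230 227 112 112 111 114 120 184 237 237 235 219 232 235 234
296 236 237 237 237 237 181 114 114 112 116 119 196 235 236 236 220 232 234 233
297 238 236 237 236 237 228 195 137 115 113 167 234 237 236 230 225 232 233 231
298 237 237 239 238 238 237 234 227 219 225 229 236 236 235 230 212 232 235 232
299 237 235 235 232 236 236 237 239 237 237 237 236 235 235 223 229 234 234 233
```

The tip (328.6,287.7) is right above the plug (328.4,295.6). Press.

Call:
play_rows:
  rows:
    - [0,0,-0.05,0]
    - [0,0,-0.09,0]
    - [0,0,-0.105,0]
    - [0,0,-0.112,0]
    - [0,0,-0.112,0]
    - [0,0,-0.112,0]

```text
t: 22.75
tool_pos: [0.6366, 0.0659, 0.1196]
ee_rot: [179.9, -0.0, 90.0]
contact_force: [-0.7, 0.1, 3.1]
grip_width: 0.0182
finger_force: 55.0
```

Call:
play_rows:
  rows:
    - [0,0,-0.008,0]
    - [0,0,-0.016,0]
    - [0,0,-0.024,0]
    - [0,0,-0.032,0]
    - [0,0,-0.04,0]
    - [0,0,-0.048,0]
    - [0,0,-0.056,0]
    - [0,0,-0.062,0]
    - [0,0,-0.066,0]
    - [0,0,-0.07,0]
    - [0,0,-0.072,0]
    - [0,0,-0.072,0]

```text
t: 23.75
tool_pos: [0.6386, 0.0664, 0.1067]
ee_rot: [179.5, -0.0, 90.0]
contact_force: [-5.2, -1.2, 26.7]
grip_width: 0.0182
finger_force: 55.1
```

Call:
play_rows:
  rows:
    - [0,0,0.06,0]
    - [0,0,0.14,0]
    - [0,0,0.22,0]
    - [-0.1,-0.01,0.25,0]
    - [-0.25,-0.03,0.25,0]
    - [-0.4,-0.056,0.25,0]
    - [-0.497,-0.056,0.22,0]
    - [-0.497,-0.056,0.184,0]
    - [-0.497,-0.056,0.184,0]
    - [-0.497,-0.056,0.184,0]
    - [-0.497,-0.056,0.184,0]

```text
t: 24.67
tool_pos: [0.5136, 0.0523, 0.1467]
ee_rot: [179.9, -0.0, 90.0]
contact_force: [-0.0, -0.5, -1.7]
grip_width: 0.0184
finger_force: 55.0
```

Run:
```python
from h import *
s=show('scene');o=get_obs();print(o['tool_pos'],o['ft_torque'])
nose(s,(.5119,.0516),o['tool_pos'][2]-.112,None)
```

```text
scene 465 (226.5, 446.0) [ 0.7955 -0.2552] [(6.6, 242.9, 431.7, [0.7891, -0.2203])]
scene 809 (202.1, 292.6) [ 0.4873 -0.1496] [(27.4, 202.1, 292.1, [0.4859, -0.1489]), (9.8, 208.8, 301.9, [0.5157, -0.1484])]
scene 1854 (186.0, 164.2) [ 0.093  -0.0054] [(15.0, 174.7, 172.8, [0.1082, -0.0437]), (14.4, 193.1, 165.9, [0.109, 0.0072]), (6.8, 205.1, 161.2, [0.1092, 0.0415]), (5.3, 166.6, 175.8, [0.1077, -0.0656]), (5.1, 158.4, 178.8, [0.1069, -0.0875]), (4.8, 162.0, 177.6, [0.1075, -0.078]), (4.2, 153.7, 174.7, [0.0855, -0.0913])]
[0.51365211 0.05228877 0.14671524] [-0.08360447  0.09491733  0.03016157]
pred tip [290.7 251.9] plug [290.9 259.5]
cols 282 rows 244
244 233 233 232 230 231 232 164 114 120 133 143 168 212 230 230 231 229 230 231
245 232 233 232 231 231 233 224 134 122 130 143 187 225 229 230 228 228 227 229
246 234 235 231 232 232 233 231 186  91 105 127 224 230 230 230 230 230 231 228
247 236 235 234 235 232 232 229 194  79  88 110 231 232 231 230 228 229 231 231
248 235 236 235 236 235 233 230 191  77  88 104 230 231 231 232 227 227 230 230
249 234 235 233 232 235 235 234 195
[... 464 characters left out ...]
 236 235 236 236 234 232 233 233 232 232 235 232 234 232 230
256 230 235 234 235 235 235 236 235 236 236 234 233 232 232 232 233 234 231 226
257 234 235 236 234 235 236 239 216 200 197 209 235 234 232 231 231 230 224 205
258 235 234 235 235 234 234 228 157 131 132 143 212 235 236 233 232 233 208 194
259 233 235 234 235 235 235 148 118 111 113 100 164 233 233 234 233 213 197 202
260 233 235 234 234 234 233 168 110 113 116 110 171 232 234 234 222 199 205 226
261 233 232 232 235 235 234 222 184 142 164 171 228 233 234 223 203 198 222 229
262 236 236 234 232 232 234 233 230 224 227 228 234 234 222 200 196 200 227 232
263 237 237 236 236 232 230 231 234 235 233 231 233 228 200 196 211 223 228 227
```

The tip (291,251.7) is above the plug (290.6,259.3). Press.

Call:
play_rows:
  rows:
    - [0,0,-0.05,0]
    - [0,0,-0.09,0]
    - [0,0,-0.105,0]
    - [0,0,-0.112,0]
    - [0,0,-0.112,0]
    - [0,0,-0.112,0]

```text
t: 25.22
tool_pos: [0.5128, 0.0522, 0.1193]
ee_rot: [179.9, -0.0, 90.0]
contact_force: [-0.9, 0.2, 3.6]
grip_width: 0.0184
finger_force: 55.0
```

Call:
play_rows:
  rows:
    - [0,0,-0.008,0]
    - [0,0,-0.016,0]
    - [0,0,-0.024,0]
    - [0,0,-0.032,0]
    - [0,0,-0.04,0]
    - [0,0,-0.048,0]
    - [0,0,-0.056,0]
    - [0,0,-0.062,0]
    - [0,0,-0.066,0]
    - [0,0,-0.07,0]
    - [0,0,-0.074,0]
    - [0,0,-0.074,0]

```text
t: 26.22
tool_pos: [0.5154, 0.0524, 0.1062]
ee_rot: [179.5, -0.0, 90.0]
contact_force: [-5.1, -0.9, 36.6]
grip_width: 0.0185
finger_force: 55.2
```

All four pressed to the stop. Lift, swing towards the holder, and verify the marks and blanks from above.

Call:
play_rows:
  rows:
    - [0,0,0.06,0]
    - [0,0,0.2,0]
    - [0,0,0.35,0]
    - [0,0,0.5,0]
    - [0,0,0.6,0]
    - [-0.02,-0.1,0.68,0]
    - [-0.06,-0.25,0.68,0]
    - [-0.06,-0.4,0.68,0]
    - [-0.06,-0.55,0.68,0]
    - [-0.06,-0.7,0.68,0]
    - [-0.06,-0.85,0.68,0]
    - [-0.06,-1,0.68,0]
    - [-0.06,-1,0.68,0]

```text
t: 27.3
tool_pos: [0.4968, -0.2042, 0.2692]
ee_rot: [-180.0, 0.3, 89.7]
contact_force: [0.2, -0.0, -2.7]
grip_width: 0.0182
finger_force: 55.0
```

Call:
play_rows:
  rows:
    - [0,-0.15,0,0]
    - [0,-0.3,0,0]
    - [0,-0.45,0,0]
    - [0,-0.6,0,0]
    - [0,-0.7,0,0]
    - [0,-0.713,0,0]
    - [0,-0.713,0,0]
    - [0,-0.713,0,0]

```text
t: 27.97
tool_pos: [0.4968, -0.3754, 0.2692]
ee_rot: [-179.9, -0.1, 90.0]
contact_force: [-0.8, -0.3, -1.7]
grip_width: 0.0182
finger_force: 55.0
```

Run:
```python
from h import *
c=show('top');s=show('scene');o=get_obs();print(o['t'],o['tool_pos'],o['ft_torque'])
# nose pixel region above holder
p=proj(s,[o['tool_pos'][0],o['tool_pos'][1],o['tool_pos'][2]-.112]);print(p,proj(s,[.499,-.377,.08]),proj(s,[.499,-.377,.118]))
u,v=np.round(p).astype(int)
for r in range(v-10,v+8): print(r,' '.join('%3d'%x for x in s['frame'][r,u-9:u+10,0]))
```

```text
top 1051 (445.2, 402.8) [ 0.1756 -0.2144] [(6.5, 463.0, 395.2, [0.1921, -0.2568])]
top 714 (221.1, 298.9) [0.4163 0.305 ] [(18.7, 220.3, 313.6, [0.3819, 0.3059]), (15.5, 209.1, 314.2, [0.3803, 0.3324]), (9.1, 208.7, 309.1, [0.3921, 0.3337]), (6.9, 212.3, 306.9, [0.3974, 0.3253]), (5.9, 212.7, 314.9, [0.3787, 0.3238]), (4.8, 213.7, 290.6, [0.4357, 0.323])]
top 2254 (141.4, 309.5) [0.3892 0.4951] [(277.8, 127.1, 306.0, [0.3969, 0.5304]), (5.0, 163.8, 287.6, [0.4417, 0.4425])]
top 718 (414.1, 270.7) [ 0.4838 -0.147 ] [(41.5, 414.0, 270.3, [0.4846, -0.1469]), (20.0, 413.8, 257.3, [0.5158, -0.147])]
top 265 (622.8, 279.6) [ 0.459  -0.6788] [(4.6, 622.7, 281.1, [0.4554, -0.6782])]
top 833 (336.9, 269.2) [0.4873 0.0347] [(40.1, 334.8, 270.7, [0.4836, 0.0397]), (18.9, 329.4, 258.6, [0.5122, 0.0523])]
scene 313 (222.0, 448.0) [ 0.7943 -0.2631] [(6.1, 230.2, 446.6, [0.7998, -0.2505]), (5.3, 231.1, 451.0, [0.807, -0.2528])]
scene 1167 (245.3, 333.4) [ 0.6213 -0.1222] [(40.2, 237.2, 336.8, [0.6195, -0.1392]), (16.1, 249.5, 344.9, [0.6481, -0.128])]
scene 807 (202.1, 292.6) [ 0.4872 -0.1496] [(28
[... 1355 characters left out ...]
 220 220 220 205 152 117 177 202 220 216 213 217 218 216 215
304 220 219 221 219 220 221 220 221 203 191 220 220 219 220 217 217 218 216 214
305 220 223 223 222 220 221 219 222 219 218 220 217 219 221 218 215 218 218 218
306 222 222 220 221 221 220 220 220 221 220 220 219 219 218 218 216 216 218 216
307 223 222 219 218 219 222 218 218 221 220 219 220 218 218 219 216 216 216 216
308 220 220 221 218 220 220 221 219 215 216 219 219 218 217 219 219 216 217 216
309 219 220 216 217 220 220 218 219 215 214 216 219 219 217 219 219 221 218 217
310 217 215 218 221 217 221 215 217 216 212 216 218 218 216 219 220 219 217 213
311 219 216 220 220 221 222 218 216 214 216 217 217 219 220 221 218 215 211 212
```

The marks look consistent and the tip is on target. Lower into the holder.

Call:
play_rows:
  rows:
    - [0,0,-0.1,0]
    - [0,0,-0.2,0]
    - [0,0,-0.28,0]
    - [0,0,-0.34,0]
    - [0,0,-0.38,0]
    - [0,0,-0.38,0]
    - [0,0,-0.38,0]

```text
t: 28.65
tool_pos: [0.4973, -0.3755, 0.1753]
ee_rot: [180.0, 0.0, 90.0]
contact_force: [-0.4, 0.6, -2.6]
grip_width: 0.0184
finger_force: 55.0
```

Call:
play_rows:
  rows:
    - [0,0,-0.04,0]
    - [0,0,-0.08,0]
    - [0,0,-0.12,0]
    - [0,0,-0.12,0]
    - [0,0,-0.12,0]

```text
t: 29.07
tool_pos: [0.4968, -0.376, 0.1441]
ee_rot: [-179.9, -0.1, 90.0]
contact_force: [0.8, -0.8, -0.2]
grip_width: 0.0183
finger_force: 55.0
```

Call:
play_rows:
  rows:
    - [0,0,-0.03,0]
    - [0,0,-0.06,0]
    - [0,0,-0.08,0]
    - [0,0,-0.092,0]
    - [0,0,-0.092,0]
    - [0,0,-0.092,0]

```text
t: 29.57
tool_pos: [0.4969, -0.3761, 0.1217]
ee_rot: [-180.0, -0.0, 90.0]
contact_force: [-0.0, 0.6, -1.8]
grip_width: 0.0179
finger_force: 55.0
```

Call:
play_rows:
  rows:
    - [0,0,-0.004,0]
    - [0,0,-0.008,0]
    - [0,0,-0.008,0]
    - [0,0,-0.008,0]

```text
t: 29.9
tool_pos: [0.4971, -0.3763, 0.1206]
ee_rot: [180.0, 0.0, 90.0]
contact_force: [-1.4, 0.6, 1.9]
grip_width: 0.0181
finger_force: 55.0
```

Seated. Release, rise, and look at everything.

Call:
play_rows:
  rows:
    - [0,0,0,0]
    - [0,0,0,0]
    - [0,0,0,0]
    - [0,0,0,0]
    - [0,0,0.15,0]
    - [0,0,0.3,0]
    - [0,0,0.45,0]
    - [0,0,0.52,0]
    - [0,0,0.52,0]
  hand: 0.6

```text
t: 30.65
tool_pos: [0.4989, -0.3776, 0.2558]
ee_rot: [179.5, 0.4, 90.0]
contact_force: [0.2, -0.1, -1.1]
grip_width: 0.0547
finger_force: 0.0
```

```bash
python3 - <<'E'
from h import *
o=get_obs();print(o['t'],o['tool_pos'],o['grip_width'])
c=snap('top');s=snap('scene')
for n,k in(('top',c),('scene',s)):
    for b in blanks(k,amin=600,amax=4000):
        print(n,b[0],[(x[0],x[1],x[2],x[3][:2].round(4).tolist()) for x in b[4] if x[0]>8])
a=cv2.resize(c['frame'][265:325,190:250],(400,400),interpolation=cv2.INTER_CUBIC)
d=cv2.resize(s['frame'][70:150,320:380][:60+20],(300,400),interpolation=cv2.INTER_CUBIC)
e=s['frame'][280:380,50:150]
cv2.imwrite('pics/g9.png',np.hstack([a,d,cv2.resize(e,(100,400))])[:,:,::-1])
E
python3 - <<'E'
import sys;sys.path.insert(0,'.')
from h import *
c=snap('top');s=snap('scene')
p=proj(c,[.415,.303,.162]);q=proj(s,[.415,.303,.162]);print(p,q)
for k,(u,v) in((c,np.round(p).astype(int)),(s,np.round(q).astype(int))):
    print(u-10)
    for r in range(v-9,v+10): print(r,' '.join('%3d'%x for x in cv2.cvtColor(k['frame'],cv2.COLOR_RGB2HSV)[r,u-10:u+11,1]))
E
```

```text
30.65 [ 0.4989136  -0.37755937  0.25576559] 0.054736777494975374
top 2541 []
top 1064 []
top 726 [(17.2, 221.4, 314.1, [0.3808, 0.3033]), (10.3, 208.7, 296.4, [0.4219, 0.3345]), (9.6, 209.7, 311.2, [0.3874, 0.3311]), (9.1, 209.6, 315.0, [0.3785, 0.3311])]
top 2255 [(277.9, 127.1, 306.0, [0.3969, 0.5304])]
top 718 [(41.6, 414.0, 270.3, [0.4846, -0.1468]), (20.1, 413.8, 257.3, [0.5158, -0.147])]
top 832 [(39.9, 334.8, 270.7, [0.4836, 0.0397]), (19.0, 329.4, 258.6, [0.5122, 0.0523])]
scene 1167 [(40.3, 237.2, 336.8, [0.6195, -0.1392]), (16.5, 249.5, 345.0, [0.6482, -0.1281])]
scene 808 [(28.2, 202.1, 292.0, [0.4858, -0.1488]), (10.9, 208.8, 301.9, [0.5157, -0.1482])]
scene 1138 []
scene 3369 [(30.7, 313.5, 293.1, [0.614, 0.0421]), (23.2, 278.9, 254.1, [0.485, 0.0375]), (12.4, 328.3, 295.6, [0.6361, 0.064]), (8.5, 290.7, 259.5, [0.5122, 0.0509])]
[210.82518865 292.47276276] [361.31843986 141.11315414]
201
283 128  42   8  76 157 170 163 168 169 166 163 168 166 166 164 166 162 165 165 164 169
284 133  44   5  76 167 162 118 104 108 108 109 107 111 110 113 113 117 117 117 121 122
285 129  
[... 2462 characters left out ...]
 120  83  67  64  54  44  33  28  22  21  55 156 159 159 156 158 159 159 156 161 158
144  61  41  78 101  88  42  40  33  25  25  74 157 158 159 156 156 159 157 154 152 157
145  77 104 135 155 108  35  41  30  29  25  77 158 155 159 156 158 158 156 160 157 158
146 138 159 156 154  94  39  50  31  24  31  94 158 158 154 158 156 155 156 154 156 157
147 161 161 158 152  76  39  41  36  24  38 121 156 155 159 159 158 159 155 155 151 158
148 156 155 159 153  77  44  36  33  18  38 133 156 157 159 156 149 152 151 152 158 153
149 158 161 155 154  56  41  36  28  16  34 135 152 156 159 157 155 156 156 152 153 155
150 159 158 157 154  38  33  38  30  17  40 147 156 159 159 161 156 156 153 153 153 152
```

View pics/g9.png

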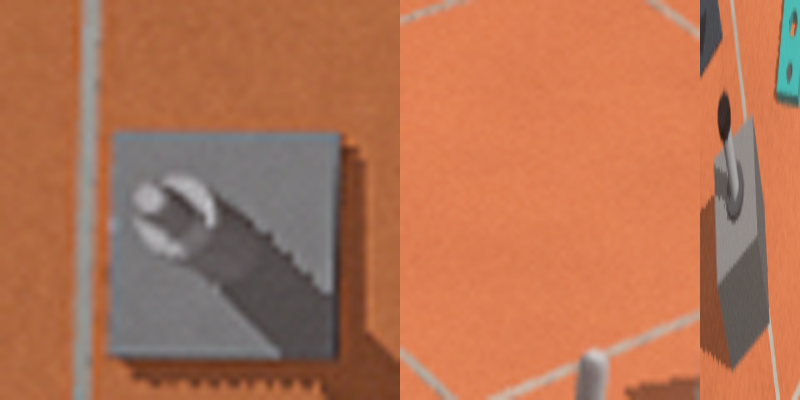

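The stand is upright and square to the axes: in the top view the tip is at about (212,294), the shoulder ring at (215.8,296.8) and the foot spans 206.8–240.7 × 285–318.5. The punch sits in its holder.

Run:
```python
from h import *
c=snap('top');s=snap('scene')
print('tip',pt(c,212,294,.162),pt(s,358.7,140.9,.162))
print('sh',pt(c,215.75,296.75,.112))
P=[pt(c,u,v,.014) for u in(206.4,240.3) for v in(284.6,318.1)];print('foot',np.mean(P,0),P)
# scene pin sides: axis col at rows around z=.14
g=cv2.cvtColor(s['frame'],cv2.COLOR_RGB2HSV)[...,1].astype(float)
for r in(145,148,150,152):
    w=np.clip(158-g[r,350:370],0,None);w[w<15]=0;print(r,350+(w*np.arange(20)).sum()/w.sum())
for y in(.300,.302,.304,.306):print(y,[proj(s,[x,y,.14]).round(1).tolist() for x in(.411,.414,.417)])
```

```text
tip [0.41181871 0.30042911 0.162     ] [0.41119117 0.29850064 0.162     ]
sh [0.41108718 0.30069359 0.112     ]
foot [0.4103259  0.29903147 0.014     ] [array([0.44914191, 0.3399211 , 0.014     ]), array([0.37085748, 0.33772049, 0.014     ]), array([0.4496586 , 0.26002676, 0.014     ]), array([0.37164562, 0.25845754, 0.014     ])]
145 356.2626459143969
148 357.79755434782606
150 357.5700934579439
152 357.43956043956047
0.3 [[358.4, 148.4], [359.2, 149.1], [360.0, 149.8]]
0.302 [[359.1, 148.1], [359.9, 148.8], [360.7, 149.5]]
0.304 [[359.8, 147.8], [360.6, 148.5], [361.4, 149.2]]
0.306 [[360.5, 147.5], [361.3, 148.2], [362.1, 148.9]]
```

Stand axis is about (0.411,0.300). Now pick blank A (0.4852,-0.148, yaw 0).

Call:
play_rows:
  rows:
    - [-0.049,0.15,0,-0.08]
    - [-0.049,0.3,0,-0.16]
    - [-0.049,0.45,0,-0.24]
    - [-0.049,0.6,0,-0.32]
    - [-0.049,0.75,0,-0.4]
    - [-0.049,0.9,-0.1,-0.48]
    - [-0.049,0.913,-0.2,-0.56]
    - [-0.049,0.913,-0.3,-0.64]
    - [-0.049,0.913,-0.4,-0.72]
    - [-0.049,0.913,-0.5,-0.8]
    - [-0.049,0.913,-0.6,-0.88]
    - [-0.049,0.913,-0.65,-0.96]
    - [-0.049,0.913,-0.7,-1]
    - [-0.049,0.913,-0.75,-1]
    - [-0.049,0.913,-0.75,-1]
    - [-0.049,0.913,-0.75,-1]
  hand: 0.75

```text
t: 32.28
tool_pos: [0.4839, -0.1476, 0.0614]
ee_rot: [-179.9, 0.2, 0.0]
contact_force: [0.7, 1.0, 1.4]
grip_width: 0.0686
finger_force: 0.0
```

Run:
```python
from h import *
o=get_obs();print(o['t'],o['q'].round(1),o['tool_pos'],o['ee_rot'],o['grip_width'])
c=show('top');show('scene')
```

```text
32.2833 [-18.3  22.9 112.2  -0.   45.   71.7] [ 0.48389596 -0.14757471  0.06142841] [-1.79949485e+02  1.67727400e-01  3.55315307e-03] 0.06860634930140698
top 955 (381.6, 451.4) [ 0.0669 -0.0665] [(21.9, 391.5, 440.8, [0.0908, -0.0891])]
top 1618 (345.8, 371.9) [0.2492 0.015 ] [(6.6, 348.7, 399.4, [0.1866, 0.0085])]
top 2258 (141.4, 309.5) [0.3892 0.4951] [(264.5, 127.1, 305.7, [0.3975, 0.5305])]
top 472 (513.8, 258.8) [ 0.5121 -0.3917] [(67.4, 518.6, 247.7, [0.5394, -0.4053]), (31.7, 516.0, 271.3, [0.4817, -0.3956]), (13.8, 508.0, 251.9, [0.5288, -0.3779]), (13.1, 507.6, 263.8, [0.4999, -0.3755]), (8.4, 506.4, 256.9, [0.5167, -0.3732]), (4.9, 507.9, 269.4, [0.4865, -0.3754])]
top 835 (337.0, 269.1) [0.4874 0.0347] [(39.1, 334.8, 270.7, [0.4835, 0.0397]), (18.3, 329.4, 258.6, [0.5123, 0.0523])]
scene 402 (224.3, 447.3) [ 0.7954 -0.2592] [(7.4, 233.9, 443.4, [0.7983, -0.2427])]
scene 803 (202.2, 292.7) [ 0.4876 -0.1495] [(28.0, 202.1, 292.0, [0.4858, -0.1488]), (10.6, 208.8, 301.9, [0.5156, -0.1484])]
```

Call:
play_rows:
  rows:
    - [0,0,-0.06,0]
    - [0,0,-0.11,0]
    - [0,0,-0.14,0]
    - [0,0,-0.14,0]
    - [0,0,-0.14,0]
    - [0,0,-0.14,0]

```text
t: 32.88
tool_pos: [0.4853, -0.1481, 0.0282]
ee_rot: [180.0, -0.1, -0.0]
contact_force: [-0.2, -0.5, 0.1]
grip_width: 0.0684
finger_force: 0.0
```

Call:
play_rows:
  rows:
    - [0,0,0,0]
    - [0,0,0,0]
    - [0,0,0,0]
    - [0,0,0,0]
    - [0,0,0,0]
    - [0,0,0,0]
    - [0,0,0,0]
    - [0,0,0,0]
  hand: 0.3
  newtons: 25

```text
t: 33.55
tool_pos: [0.4849, -0.148, 0.0278]
ee_rot: [180.0, -0.0, -0.0]
contact_force: [-0.1, -0.3, 4.4]
grip_width: 0.044
finger_force: 25.0
```

Call:
play_rows:
  rows:
    - [0,0,0.12,0]
    - [0,0,0.27,0]
    - [0,0,0.42,0]
    - [0,0,0.56,0]
    - [0,0.1,0.68,0.05]
    - [-0.05,0.25,0.74,0.12]
    - [-0.1,0.4,0.74,0.19]
    - [-0.15,0.55,0.74,0.26]
    - [-0.2,0.7,0.74,0.333]
    - [-0.25,0.85,0.74,0.333]
    - [-0.296,1,0.74,0.333]

```text
t: 34.47
tool_pos: [0.4093, 0.1036, 0.2122]
ee_rot: [-180.0, 0.0, 29.9]
contact_force: [1.0, 0.1, -0.8]
grip_width: 0.0436
finger_force: 25.0
```

Call:
play_rows:
  rows:
    - [0,0.15,0,0]
    - [0,0.3,0,0]
    - [0,0.45,0,0]
    - [0,0.6,0,0]
    - [0,0.72,0,0]
    - [0,0.792,0,0]
    - [0,0.792,0,0]
    - [0,0.792,0,0]
    - [0,0.792,0,0]
    - [0,0.792,0,0]

```text
t: 35.3
tool_pos: [0.4106, 0.2989, 0.2123]
ee_rot: [180.0, 0.1, 29.9]
contact_force: [0.3, -0.0, -0.4]
grip_width: 0.044
finger_force: 25.0
```

Run:
```python
from h import *
o=get_obs();print(o['t'],o['q'].round(1),o['tool_pos'],o['ee_rot'],o['grip_width'])
c=snap('top');s=snap('scene')
p=proj(s,[.411,.3,.192]);print(p,proj(s,[.411,.3,.162]))
a=s['frame'][70:190,290:430]
cv2.imwrite('pics/g10.png',cv2.resize(a,(700,600),interpolation=cv2.INTER_CUBIC)[:,:,::-1])
```

```text
35.3 [ 34.8  13.4 100.6  -0.   66.   94.9] [0.41055458 0.29890823 0.21226224] [1.79973350e+02 5.58290784e-02 2.98889685e+01] 0.043950377994058036
[360.2744155  129.65970237] [359.17804953 140.63457645]
```

View pics/g10.png

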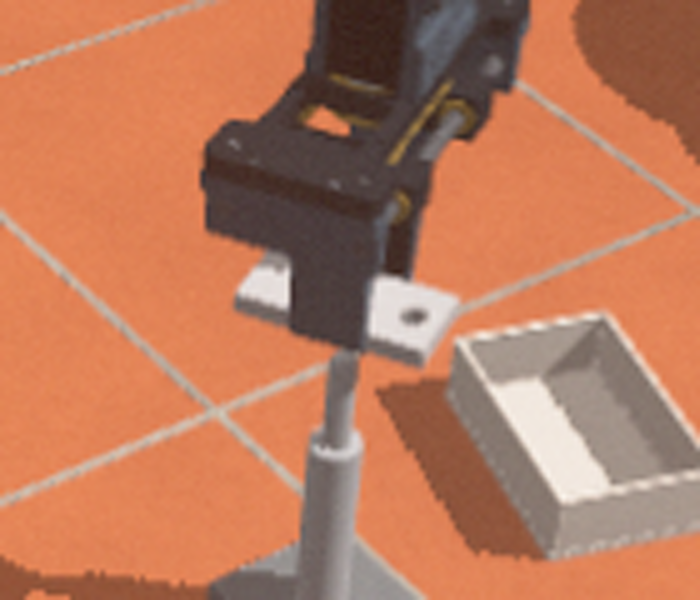

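Blank A is held level above the pin, whose tip is at (358.6,141). Lower it in steps while watching the force.

Call:
play_rows:
  rows:
    - [0,0,-0.03,0]
    - [0,0,-0.06,0]
    - [0,0,-0.09,0]
    - [0,0,-0.11,0]
    - [0,0,-0.13,0]
    - [0,0,-0.13,0]
    - [0,0,-0.13,0]

```text
t: 35.98
tool_pos: [0.4106, 0.3001, 0.1796]
ee_rot: [180.0, 0.0, 30.0]
contact_force: [1.0, 0.7, -0.5]
grip_width: 0.0436
finger_force: 25.0
```

Call:
play_rows:
  rows:
    - [0,0,-0.03,0]
    - [0,0,-0.06,0]
    - [0,0,-0.09,0]
    - [0,0,-0.12,0]
    - [0,0,-0.14,0]
    - [0,0,-0.14,0]
    - [0,0,-0.14,0]

```text
t: 36.57
tool_pos: [0.4106, 0.3, 0.1445]
ee_rot: [180.0, 0.0, 30.0]
contact_force: [-0.1, 0.2, -0.2]
grip_width: 0.0435
finger_force: 25.0
```

Call:
play_rows:
  rows:
    - [0,0,-0.012,0]
    - [0,0,-0.022,0]
    - [0,0,-0.022,0]
    - [0,0,-0.022,0]

```text
t: 36.9
tool_pos: [0.411, 0.3003, 0.1398]
ee_rot: [-180.0, -0.1, 30.0]
contact_force: [0.5, 0.4, 0.7]
grip_width: 0.0441
finger_force: 25.0
```

Call:
play_rows:
  rows:
    - [0,0,0,0]
    - [0,0,0,0]
    - [0,0,0,0]
    - [0,0,0,0]
    - [0,0,0,0]
    - [0,0,0.1,0]
    - [0,0,0.2,0]
    - [0,0,0.32,0]
    - [0,0,0.45,0]
    - [0,0,0.45,0]
  hand: 0.75

```text
t: 37.73
tool_pos: [0.4135, 0.302, 0.2583]
ee_rot: [-179.9, -0.7, 30.0]
contact_force: [0.0, 0.2, 1.0]
grip_width: 0.0683
finger_force: 0.0
```

Placed. Next is blank B (0.4843,0.0386, yaw 25°).

Call:
play_rows:
  rows:
    - [0.05,-0.15,0,0]
    - [0.1,-0.3,0,0]
    - [0.15,-0.45,0,-0.056]
    - [0.2,-0.6,0,-0.056]
    - [0.25,-0.75,0,-0.056]
    - [0.292,-0.9,0,-0.056]
    - [0.292,-1,-0.1,-0.056]
    - [0.292,-1,-0.2,-0.056]
    - [0.292,-1,-0.2,-0.056]

```text
t: 38.48
tool_pos: [0.4807, 0.0484, 0.1977]
ee_rot: [-179.8, 0.5, 24.7]
contact_force: [-0.4, -0.1, -0.4]
grip_width: 0.0684
finger_force: 0.0
```

Run:
```python
from h import *
o=get_obs();print(o['t'],o['tool_pos'],o['ee_rot'])
for n in('top','scene'):
    c=snap(n)
    for b in blanks(c,amin=500,amax=4500): print(n,b[0],[(x[0],x[1],x[2],x[3][:2].round(4).tolist()) for x in b[4] if 7<x[0]<60])
s=c
p=proj(s,[.4112,.3,.122]);print(p)
cv2.imwrite('pics/st.png',s['frame'][:,:,::-1])
u,v=np.round(p).astype(int);hsv=cv2.cvtColor(s['frame'],cv2.COLOR_RGB2HSV)
for r in range(v-14,v+12,2): print(r,' '.join('%3d'%x for x in s['frame'][r,u-28:u+29:2,0]))
```

```text
38.4833 [0.48073096 0.04841144 0.19770407] [-179.812717      0.51041354   24.73846039]
top 2257 [(9.2, 124.2, 332.7, [0.3337, 0.5349])]
top 1038 [(37.3, 408.4, 214.8, [0.6187, -0.1369]), (17.9, 403.7, 202.9, [0.648, -0.1263])]
scene 4306 []
scene 660 [(30.0, 356.1, 149.8, [0.2861, 0.4007]), (12.6, 353.5, 145.2, [0.2662, 0.4068])]
scene 1785 [(56.1, 194.0, 165.9, [0.1105, 0.0091]), (7.1, 218.8, 155.5, [0.1078, 0.0821])]
scene 556 []
[357.82857284 154.68742241]
141 230 228 230 226 225 227 226 227 227 228 228 228 227 170 196 211 220 231 231 231 232 232 230 230 231 189 152 226 170
143 224 229 229 228 230 226 225 225 228 227 226 218 201 122 141 179 229 233 231 232 231 230 231 228 230 167 140 176 191
145 227 228 227 228 229 228 229 232 233 227 203 220 224 115 124 166 231 230 230 232 230 230 200 197 200 135 137 141 222
147 226 229 228 228 228 228 233 232 231 232 233 233 225 117 128 174 230 225 197 151 151 148 147 150 148 135 138 140 155
149 198 229 227 226 219 231 232 233 233 231 232 232 225 115 129 182 229 225 148 146 147 152 150 151 147 153 136 141 139
151 216 199 210 214 226 193 190 199 
[... 223 characters left out ...]
 177 218 218 216 210 213 153 148 119 113 143 159 233 235 233 230 230 231 232 230 199 148 149 140 134
157 229 229 226 133 117 116 134 162 221 234 233 234 230 204 210 224 233 233 233 223 181 221 231 228 191 151 150 141 137
159 228 226 225 228 218 149 132 118 119 131 162 193 234 233 231 231 231 231 229 134  99 172 231 218 167 147 151 147 150
161 227 226 229 230 229 223 208 209 208 134 119 117 130 160 196 234 233 232 230 230 218 231 227 182 149 152 150 148 144
163 227 227 228 229 231 231 227 193 216 232 224 116 116 118 118 119 162 198 232 231 231 229 196 152 147 148 149 147 149
165 226 227 225 225 227 231 230 230 215 215 225 120 111 114 113 114 121 119 121 161 195 221 206 144 145 146 148 150 150
```

Blank A lies flat on the shoulder. Lower to hover over B and check its holes.

Call:
play_rows:
  rows:
    - [0,-0.046,-0.15,0]
    - [0,-0.046,-0.3,0]
    - [0,-0.046,-0.42,0]
    - [0,-0.046,-0.52,0]
    - [0,-0.046,-0.55,0]
    - [0,-0.046,-0.55,0]
    - [0,-0.046,-0.55,0]

```text
t: 39.17
tool_pos: [0.4853, 0.0393, 0.0659]
ee_rot: [179.9, -0.1, 25.0]
contact_force: [-0.3, -0.6, 0.5]
grip_width: 0.0686
finger_force: 0.0
```

```bash
cat >> h.py <<'E'
def look(amax=6000):
    o=get_obs();print(o['t'],o['tool_pos'].round(4),o['ee_rot'].round(1))
    for n in('top','scene'):
        c=snap(n)
        for b in blanks(c,amin=400,amax=amax):
            h=[(x[0],x[1],x[2],x[3][:2].round(4).tolist()) for x in b[4] if 7<x[0]<60 and .4<x[3][0]<.75]
            if h: print(n,b[0],h)
E
python3 -c "
from h import *
look()"
```

```text
39.1667 [0.4853 0.0393 0.0659] [ 1.799e+02 -1.000e-01  2.500e+01]
top 3985 [(19.2, 360.6, 293.0, [0.4312, -0.0201]), (10.9, 348.3, 285.3, [0.4493, 0.0083]), (7.6, 355.7, 292.4, [0.4326, -0.0087])]
top 469 [(35.9, 516.5, 246.5, [0.5421, -0.4003])]
top 1046 [(37.5, 408.4, 214.8, [0.6188, -0.1369]), (17.9, 403.7, 202.9, [0.648, -0.1263])]
scene 4873 [(36.0, 237.0, 337.1, [0.6199, -0.1398]), (26.7, 313.3, 293.3, [0.6144, 0.0414]), (14.8, 249.5, 345.0, [0.6483, -0.1281]), (11.0, 328.3, 295.7, [0.6363, 0.0639]), (7.9, 290.7, 259.5, [0.5123, 0.0509])]
```

Call:
play_rows:
  rows:
    - [0,0,-0.06,0]
    - [0,0,-0.11,0]
    - [0,0,-0.148,0]
    - [0,0,-0.148,0]
    - [0,0,-0.148,0]
    - [0,0,-0.148,0]

```text
t: 39.77
tool_pos: [0.4846, 0.0387, 0.0283]
ee_rot: [180.0, -0.1, 24.9]
contact_force: [-0.3, -0.1, -0.4]
grip_width: 0.0685
finger_force: 0.0
```

Call:
play_rows:
  rows:
    - [0,0,0,0]
    - [0,0,0,0]
    - [0,0,0,0]
    - [0,0,0,0]
    - [0,0,0,0]
    - [0,0,0,0]
    - [0,0,0,0]
    - [0,0,0,0]
  hand: 0.3
  newtons: 25

```text
t: 40.43
tool_pos: [0.4839, 0.0386, 0.0277]
ee_rot: [180.0, -0.0, 24.9]
contact_force: [-1.6, 0.8, 3.3]
grip_width: 0.0438
finger_force: 24.9
```

Call:
play_rows:
  rows:
    - [0,0,0.12,0]
    - [0,0,0.27,0]
    - [0,0,0.42,0]
    - [0,0,0.56,0.03]
    - [0,0.1,0.68,0.056]
    - [-0.05,0.25,0.74,0.056]
    - [-0.1,0.4,0.74,0.056]
    - [-0.15,0.55,0.74,0.056]
    - [-0.2,0.7,0.74,0.056]
    - [-0.25,0.85,0.74,0.056]
    - [-0.292,0.95,0.74,0.056]
    - [-0.292,1,0.74,0.056]
    - [-0.292,1,0.74,0.056]

```text
t: 41.52
tool_pos: [0.4105, 0.2907, 0.2119]
ee_rot: [-180.0, -0.0, 30.2]
contact_force: [-0.8, 0.1, -1.4]
grip_width: 0.0437
finger_force: 24.9
```

Call:
play_rows:
  rows:
    - [0,0.046,0,0]
    - [0,0.046,0,0]
    - [0,0.046,0,0]
    - [0,0.046,-0.03,0]
    - [0,0.046,-0.06,0]
    - [0,0.046,-0.09,0]
    - [0,0.046,-0.11,0]
    - [0,0.046,-0.13,0]
    - [0,0.046,-0.13,0]
    - [0,0.046,-0.13,0]

```text
t: 42.35
tool_pos: [0.4107, 0.3, 0.1796]
ee_rot: [180.0, 0.0, 30.0]
contact_force: [-0.7, 0.2, -0.8]
grip_width: 0.0439
finger_force: 24.9
```

Call:
play_rows:
  rows:
    - [0,0,-0.03,0]
    - [0,0,-0.06,0]
    - [0,0,-0.09,0]
    - [0,0,-0.11,0]
    - [0,0,-0.122,0]
    - [0,0,-0.122,0]
    - [0,0,-0.122,0]

```text
t: 42.93
tool_pos: [0.4104, 0.2999, 0.1497]
ee_rot: [180.0, 0.0, 30.0]
contact_force: [-1.2, -1.7, 3.9]
grip_width: 0.0438
finger_force: 24.9
```

Call:
play_rows:
  rows:
    - [0,0,0,0]
    - [0,0,0,0]
    - [0,0,0,0]
    - [0,0,0,0]
    - [0,0,0,0]
    - [0,0,0.1,0]
    - [0,0,0.2,0]
    - [0,0,0.32,0]
    - [0,0,0.42,0]
    - [0,0,0.42,0]
  hand: 0.75

```text
t: 43.77
tool_pos: [0.4131, 0.3018, 0.2598]
ee_rot: [-180.0, -0.6, 30.0]
contact_force: [-0.2, 0.6, 0.6]
grip_width: 0.0686
finger_force: 0.0
```

Call:
play_rows:
  rows:
    - [0.1,-0.11,0,0.05]
    - [0.2,-0.22,0,0.1]
    - [0.3,-0.34,0,0.156]
    - [0.4,-0.46,0,0.156]
    - [0.5,-0.58,0,0.156]
    - [0.6,-0.7,0,0.156]
    - [0.7,-0.82,0,0.156]
    - [0.81,-0.93,-0.1,0.156]
    - [0.81,-1,-0.25,0.156]
    - [0.81,-1,-0.4,0.156]
    - [0.81,-1,-0.55,0.156]
    - [0.81,-1,-0.68,0.156]
    - [0.81,-1,-0.74,0.156]
    - [0.81,-1,-0.74,0.156]
    - [0.81,-1,-0.74,0.156]

```text
t: 45.02
tool_pos: [0.6129, 0.0501, 0.0685]
ee_rot: [-179.9, 0.1, 44.0]
contact_force: [0.9, 0.1, 0.9]
grip_width: 0.0684
finger_force: 0.0
```

```bash
python3 -c "
from h import *
look()"
```

```text
45.0167 [0.6129 0.0501 0.0685] [-1.799e+02  1.000e-01  4.400e+01]
top 492 [(18.7, 515.1, 246.0, [0.5435, -0.3969]), (9.8, 528.5, 249.2, [0.5357, -0.4305])]
top 1029 [(37.4, 408.4, 214.8, [0.6188, -0.1369]), (17.5, 403.7, 202.9, [0.648, -0.1264])]
scene 3760 [(34.4, 236.9, 337.2, [0.62, -0.14]), (20.9, 105.8, 319.8, [0.4429, -0.3396]), (14.5, 249.5, 345.0, [0.6482, -0.1281])]
```

Run:
```python
from h import *
s=snap('scene')
for r in range(274,308): print(r,' '.join('%3d'%x for x in s['frame'][r,296:348:2,0]))
```

```text
274  85 114  89  83  83  82  80  85  82  84  81  84  84  81  86  80  81  85  85 193 237 234 213 201 215 230
275  81 114 108  81  82  82  79  80  85  82  83  84  84  85  85  93  84  76  78 205 234 217 205 217 229 232
276  78  91  91  83  81  85  78  86  84  85  82  78  84  86 110 110  84  80  70 230 218 212 222 234 229 230
277  69  72  74  82  82  79  83  85  83  86  80  93  84  86  95 108  84  79  71 218 212 222 232 235 232 231
278  65  68  67  70  69  77  80  85  84  82  84 119  93  83  84  94  84  88  75 211 193 234 232 235 234 235
279  70  65  69  66  68  71  69  75  79  86  81  98  99  84  86  83  84  89  78 190 230 234 236 235 235 234
280  76  76  67  70  70  70  69  69  69  70  75  83  91  84  85  87  81  84  84 227 238 236 238 237 238 236
281  77  73  77  75  70  71  69  66  69  66  69  72  72  80  78  84  85  83 110 235 236 237 235 234 234 234
282  75  76  77  77  77  74  73  70  67  69  66  67  71  66  75  76  78  91 187 235 236 236 235 235 235 235
283  75  75  78  75  75  78  75  73  75  69  72  70  70  72  68  71  76 109 229 233 235 235 235 234 235 235
284  75  75  78  77 
[... 1871 characters left out ...]
 240 239 238 236 233 233 215 231 232 234 235 235 233
302 226 234 229 223 204 126 123 121 120 133 144 177 223 239 240 239 237 238 236 233 232 231 233 233 235 235
303 217 233 233 233 232 227 225 142 129 119 120 126 143 172 223 238 239 240 238 235 233 231 233 230 232 233
304 213 236 231 230 236 235 234 231 228 144 130 120 121 126 143 154 178 224 235 232 235 232 232 231 231 233
305 211 200 234 233 236 236 234 237 235 229 226 201 129 116 120 121 127 141 188 232 236 234 231 233 232 235
306 149 145 237 234 235 237 234 236 237 234 235 230 223 220 141 128 121 117 152 234 237 235 232 233 234 238
307 138 133 227 236 235 237 236 236 234 234 236 231 233 232 228 226 141 126 155 230 235 237 231 236 233 236
```

The plug of E is still at (328,296), so it hasn't moved. Pick it.

Call:
play_rows:
  rows:
    - [0,-0.027,0,0]
    - [0,-0.027,-0.05,0]
    - [0,-0.027,-0.11,0]
    - [0,-0.027,-0.15,0]
    - [0,-0.027,-0.168,0]
    - [0,-0.027,-0.168,0]
    - [0,-0.027,-0.168,0]

```text
t: 45.75
tool_pos: [0.6136, 0.0433, 0.0279]
ee_rot: [180.0, -0.0, 44.0]
contact_force: [0.1, 0.6, -0.8]
grip_width: 0.0685
finger_force: 0.0
```

Call:
play_rows:
  rows:
    - [0,0,0,0]
    - [0,0,0,0]
    - [0,0,0,0]
    - [0,0,0,0]
    - [0,0,0,0]
    - [0,0,0,0]
    - [0,0,0,0]
    - [0,0,0,0]
  hand: 0.3
  newtons: 25

```text
t: 46.42
tool_pos: [0.6134, 0.0435, 0.0279]
ee_rot: [180.0, -0.0, 44.0]
contact_force: [-1.4, 0.7, 3.9]
grip_width: 0.0439
finger_force: 24.9
```

Call:
play_rows:
  rows:
    - [0,0,0.12,0]
    - [0,0,0.27,0]
    - [0,0,0.42,0]
    - [0,0,0.56,0]
    - [-0.05,0.07,0.68,-0.05]
    - [-0.15,0.19,0.74,-0.1]
    - [-0.25,0.31,0.74,-0.156]
    - [-0.35,0.43,0.74,-0.156]
    - [-0.45,0.55,0.74,-0.156]
    - [-0.55,0.67,0.74,-0.156]
    - [-0.65,0.8,0.74,-0.156]
    - [-0.75,0.92,0.74,-0.156]
    - [-0.81,1,0.74,-0.156]
    - [-0.81,1,0.74,-0.156]

```text
t: 47.58
tool_pos: [0.4078, 0.2963, 0.2121]
ee_rot: [-179.9, 0.1, 30.2]
contact_force: [-0.3, 0.2, -1.0]
grip_width: 0.0441
finger_force: 24.9
```

Call:
play_rows:
  rows:
    - [0,0.027,0,0]
    - [0,0.027,0,0]
    - [0,0.027,0,0]
    - [0,0.027,-0.03,0]
    - [0,0.027,-0.06,0]
    - [0,0.027,-0.09,0]
    - [0,0.027,-0.11,0]
    - [0,0.027,-0.13,0]
    - [0,0.027,-0.13,0]
    - [0,0.027,-0.13,0]

```text
t: 48.42
tool_pos: [0.4107, 0.3, 0.1796]
ee_rot: [180.0, 0.0, 30.0]
contact_force: [-0.2, 0.4, -0.5]
grip_width: 0.044
finger_force: 24.9
```

Call:
play_rows:
  rows:
    - [0,0,-0.03,0]
    - [0,0,-0.055,0]
    - [0,0,-0.07,0]
    - [0,0,-0.082,0]
    - [0,0,-0.082,0]
    - [0,0,-0.082,0]

```text
t: 48.92
tool_pos: [0.4107, 0.3001, 0.1598]
ee_rot: [180.0, 0.0, 30.0]
contact_force: [-1.3, -1.3, 3.9]
grip_width: 0.0434
finger_force: 24.9
```

Call:
play_rows:
  rows:
    - [0,0,0,0]
    - [0,0,0,0]
    - [0,0,0,0]
    - [0,0,0,0]
    - [0,0,0,0]
    - [0,0,0.1,0]
    - [0,0,0.2,0]
    - [0,0,0.3,0]
    - [0,0,0.38,0]
    - [0,0,0.38,0]
  hand: 0.75

```text
t: 49.75
tool_pos: [0.4127, 0.3015, 0.2588]
ee_rot: [-180.0, -0.5, 30.0]
contact_force: [1.1, 1.4, 0.4]
grip_width: 0.0684
finger_force: 0.0
```

Call:
play_rows:
  rows:
    - [0.1,-0.12,0,-0.05]
    - [0.2,-0.24,0,-0.106]
    - [0.3,-0.36,0,-0.106]
    - [0.4,-0.48,0,-0.106]
    - [0.5,-0.6,0,-0.106]
    - [0.6,-0.72,0,-0.106]
    - [0.7,-0.84,0,-0.106]
    - [0.8,-0.95,0,-0.106]
    - [0.832,-1,0,-0.106]

```text
t: 50.5
tool_pos: [0.6213, 0.0464, 0.2528]
ee_rot: [179.9, 0.0, 20.2]
contact_force: [0.4, 0.2, -0.7]
grip_width: 0.0685
finger_force: 0.0
```

Call:
play_rows:
  rows:
    - [0,-0.15,0,0]
    - [0,-0.3,-0.1,0]
    - [0,-0.45,-0.2,0]
    - [0,-0.6,-0.3,0]
    - [0,-0.72,-0.45,0]
    - [0,-0.754,-0.6,0]
    - [0,-0.754,-0.7,0]
    - [0,-0.754,-0.74,0]
    - [0,-0.754,-0.74,0]
    - [0,-0.754,-0.74,0]

```text
t: 51.33
tool_pos: [0.6192, -0.1377, 0.07]
ee_rot: [-180.0, -0.0, 20.5]
contact_force: [-0.0, 0.1, 0.4]
grip_width: 0.0685
finger_force: 0.0
```

Run:
```python
from h import *
look()
s=snap('scene')
for r in range(326,352): print(r,' '.join('%3d'%x for x in s['frame'][r,222:264:2,0]))
```

```text
51.3333 [ 0.6192 -0.1377  0.07  ] [-180.    -0.    20.5]
top 453 [(15.3, 510.2, 245.4, [0.5448, -0.3845]), (11.9, 519.0, 247.1, [0.5406, -0.4064]), (7.9, 505.1, 260.9, [0.5069, -0.3694]), (7.1, 510.6, 251.0, [0.5312, -0.3846])]
top 4201 [(8.7, 452.3, 228.5, [0.5857, -0.2425]), (8.6, 446.6, 286.7, [0.4457, -0.2237]), (8.6, 451.0, 283.6, [0.4528, -0.2344])]
326  74  76  80  71  70  71 226 236 236 237 206 203 206 224 231 229 228 227 230 226 228
327  75  79  77  66  71  70 228 235 235 236 232 208 229 230 229 232 225 224 228 224 228
328  70  78  69  67  66 149 236 233 237 235 235 233 230 232 231 229 223 221 230 228 226
329  79  71  68  69  76 229 237 236 234 237 235 236 231 230 228 228 227 227 232 226 225
330 103  65  64  68 148 237 238 237 234 234 235 236 237 229 226 225 226 226 227 227 227
331 104  72  69  74 228 238 237 238 236 234 237 235 234 234 226 226 229 229 226 227 225
332 105 118  67 137 237 237 234 227 217 234 234 236 235 234 231 229 232 229 225 224 224
333  99  72  69 138 236 236 229 162 119 186 236 234 237 233 236 229 225 225 227 225 228
334  70  60  79 133 236 238 201 155 11
[... 845 characters left out ...]
 192 115  67  90 175 238 239 231 235 235 235 235 220 109  86 137 236 233 225 191 230
345 230 188  94  89 131 233 238 238 233 234 236 233 214 106 103 162 235 234 194 211 231
346 229 228 181  96 116 190 237 237 235 231 235 235 191 110  85 212 234 229 191 225 231
347 230 228 231 164 136 114 222 238 237 236 233 235 232 154 138 230 233 207 202 229 227
348 231 232 233 221 151 121 138 228 237 236 231 234 236 228 234 234 230 190 225 225 225
349 229 229 230 230 153 142 118 162 231 237 237 232 235 234 233 234 208 194 226 227 226
350 230 229 231 231 190 149 134 114 191 238 237 234 231 235 233 233 193 218 227 228 228
351 225 228 231 230 229 186 152 130 111 226 237 238 231 232 233 218 194 224 228 227 232
```

D's holes are still at (237,337) and (249.5,345). Pick it.

Call:
play_rows:
  rows:
    - [0,0,-0.06,0]
    - [0,0,-0.12,0]
    - [0,0,-0.15,0]
    - [0,0,-0.168,0]
    - [0,0,-0.168,0]
    - [0,0,-0.168,0]

```text
t: 51.98
tool_pos: [0.6193, -0.1383, 0.0284]
ee_rot: [179.9, -0.1, 20.4]
contact_force: [-0.1, -0.4, 0.1]
grip_width: 0.0688
finger_force: 0.0
```

Call:
play_rows:
  rows:
    - [0,0,0,0]
    - [0,0,0,0]
    - [0,0,0,0]
    - [0,0,0,0]
    - [0,0,0,0]
    - [0,0,0,0]
    - [0,0,0,0]
    - [0,0,0,0]
  hand: 0.3
  newtons: 25

```text
t: 52.65
tool_pos: [0.619, -0.1385, 0.0279]
ee_rot: [180.0, -0.0, 20.4]
contact_force: [0.3, -0.1, 3.2]
grip_width: 0.044
finger_force: 25.0
```

Call:
play_rows:
  rows:
    - [0,0,0.12,0]
    - [0,0,0.27,0]
    - [0,0,0.42,0]
    - [0,0,0.56,0]
    - [-0.05,0.07,0.68,0.05]
    - [-0.15,0.19,0.74,0.106]
    - [-0.25,0.31,0.74,0.106]
    - [-0.35,0.43,0.74,0.106]
    - [-0.45,0.55,0.74,0.106]
    - [-0.55,0.67,0.74,0.106]
    - [-0.65,0.8,0.74,0.106]
    - [-0.75,0.92,0.74,0.106]
    - [-0.832,1,0.74,0.106]
    - [-0.832,1,0.74,0.106]

```text
t: 53.82
tool_pos: [0.4064, 0.114, 0.212]
ee_rot: [-179.8, 0.2, 30.2]
contact_force: [-0.2, -0.3, -1.1]
grip_width: 0.044
finger_force: 25.0
```

Call:
play_rows:
  rows:
    - [0,0.15,0,0]
    - [0,0.3,0,0]
    - [0,0.45,0,0]
    - [0,0.58,0,0]
    - [0,0.68,0,0]
    - [0,0.754,0,0]
    - [0,0.754,0,0]
    - [0,0.754,0,0]
    - [0,0.754,0,0]
    - [0,0.754,-0.03,0]
    - [0,0.754,-0.06,0]
    - [0,0.754,-0.09,0]
    - [0,0.754,-0.11,0]
    - [0,0.754,-0.13,0]
    - [0,0.754,-0.13,0]
    - [0,0.754,-0.13,0]

```text
t: 55.15
tool_pos: [0.4107, 0.3, 0.1796]
ee_rot: [180.0, 0.0, 29.9]
contact_force: [-0.5, -0.6, -0.1]
grip_width: 0.0438
finger_force: 25.0
```

Call:
play_rows:
  rows:
    - [0,0,-0.02,0]
    - [0,0,-0.035,0]
    - [0,0,-0.042,0]
    - [0,0,-0.042,0]
    - [0,0,-0.042,0]

```text
t: 55.57
tool_pos: [0.4107, 0.3002, 0.1698]
ee_rot: [180.0, -0.0, 30.0]
contact_force: [-1.5, -0.3, 2.9]
grip_width: 0.0436
finger_force: 25.0
```

Seated on the stack. Release, rise clear and check.

Call:
play_rows:
  rows:
    - [0,0,0,0]
    - [0,0,0,0]
    - [0,0,0,0]
    - [0,0,0,0]
    - [0,0,0,0]
    - [0,0,0.1,0]
    - [0,0,0.2,0]
    - [0,0,0.3,0]
    - [0,0,0.38,0]
    - [0,0,0.38,0]
  hand: 0.75

```text
t: 56.4
tool_pos: [0.4126, 0.3014, 0.2688]
ee_rot: [-180.0, -0.5, 30.0]
contact_force: [0.1, 0.3, 0.7]
grip_width: 0.0687
finger_force: 0.0
```

Call:
play_rows:
  rows:
    - [0,-0.15,0,0]
    - [0,-0.3,0,0]
    - [0,-0.45,0,0]
    - [0,-0.6,0,0]
    - [0,-0.75,0,0]
    - [0,-0.9,0,0]
    - [0,-1,0,0]
    - [0,-1,0,0]
    - [0,-1,0,0]

```text
t: 57.15
tool_pos: [0.4104, 0.0492, 0.2639]
ee_rot: [-180.0, 0.0, 29.8]
contact_force: [0.0, 0.9, 0.1]
grip_width: 0.0686
finger_force: 0.0
```

Run:
```python
from h import *
o=get_obs();print(o['t'],o['tool_pos'],o['contact_force'])
s=snap('scene')
print(proj(s,[.411,.3,.162]),proj(s,[.411,.3,.152]),proj(s,[.411,.3,.112]))
for r in range(126,176): print(r,' '.join('%3d'%x for x in s['frame'][r,328:390:2,0]))
c=snap('top')
a=cv2.resize(s['frame'][110:230,310:430],(400,400),interpolation=cv2.INTER_CUBIC)
b=cv2.resize(s['frame'][280:380,40:140],(400,400),interpolation=cv2.INTER_CUBIC)
```

```text
57.15 [0.41042051 0.04922761 0.263907  ] [0.01270987 0.85197004 0.06041157]
[359.17804953 140.63457645] [358.8212842 144.2018041] [357.43581336 158.03606244]
126 223 224 226 223 224 226 226 224 226 225 221 225 224 227 227 225 227 228 227 229 227 229 227 228 228 228 227 227 228 227 225
127 222 225 224 224 226 226 225 224 228 227 225 225 224 226 228 226 228 228 228 228 228 228 228 228 228 229 227 226 227 227 224
128 227 226 223 227 225 224 224 225 228 227 226 224 224 225 227 225 228 227 228 229 228 230 229 230 230 231 228 229 229 224 217
129 228 226 225 227 226 226 225 224 226 226 227 225 225 228 228 227 226 228 229 228 228 229 227 230 229 232 229 229 223 216 198
130 226 225 225 226 226 225 227 225 227 227 227 226 226 229 229 226 228 227 228 229 228 227 227 230 230 230 229 224 212 207 208
131 225 225 226 225 226 225 227 225 226 227 227 224 224 228 230 227 226 227 228 229 231 230 230 228 230 231 223 205 207 219 227
132 227 228 226 226 226 225 227 226 223 226 227 226 228 229 228 228 228 228 228 229 230 229 229 229 229 223 203 201 225 229 227
133 225 226 226 227 226 227 224 227 225 227 22
[... 4757 characters left out ...]
 120 229 229 228 226 227 225 224 222 192 142 145 145 141 145
171 229 225 227 229 228 225 228 227 229 228 229 174 115 111 111 111 163 229 228 227 227 228 225 223 224 211 141 143 146 143 146
172 227 227 227 227 227 227 230 229 230 229 231 154 110 110 114 113 178 230 228 227 226 226 227 226 224 222 143 147 145 145 146
173 228 227 229 227 227 230 227 228 228 230 228 145 112 112 114 142 179 228 227 228 228 223 227 226 226 224 146 145 142 144 147
174 228 225 229 229 228 228 225 228 230 230 230 146 115 110 113 155 181 230 228 228 228 224 226 228 225 223 192 145 145 146 144
175 229 228 228 227 229 226 228 228 229 229 229 120 116 112 125 154 187 230 227 226 229 225 225 228 223 224 216 146 146 149 144
```

All four blanks are stacked in line, with about 10 mm of pin showing above them, and the arm is clear. Hand in.

```bash
python3 -c "
from cell import *
print(hand_in())"
```

```text
the job is handed in; nothing more can be done
None
```

I handed the job in at about 57 s with all four blanks punched and stacked flat on the upright stand, the punch back in its holder, and the bottle, beaker, tray and look-alikes untouched; the plugs were judged fully driven by press force (27–38 N) and travel, not read directly, and the hand-in returned no verdict.

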